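# Butt a side plate into the corner of a magnetic chuck and switch the chuck on

### The job

Pick the flat rectangular steel plate off the bench and lay it flat on the magnetic chuck, lengthwise along the long side stop, pushed gently fully home so that its long edge is flush against the side stop and its short end flush against the end stop, and let go of it. Only then switch the chuck on: pull the locking toggle's bat outward, flip it over to its other side and let it drop back into its lock. Set the plate down rather than dropping it, leave the plate home, do not force the toggle, and leave the gear, jar, spool and wrench where they are.

Things in the scene. Friction and masses are not known exactly. Their poses are not given: they have to be found in the camera images.
- plate: loose flat rectangular plate of bare ground steel, 120 mm long (its x) x 50 mm wide (its y) x 6 mm thick, about 0.28 kg, with dark bores drawn on its faces (solid for touch); lies flat on the bench. Origin at the centre of its underside; either end and either face may be used
- plate_mid (a point): the middle of the plate, half way through its thickness; axes as the plate
- chuck: magnetic chuck fixed to the bench: a steel block 200 mm (its x) x 150 mm (its y), working face 50 mm above the bench, striped with brass poles along x; a foot flange 220 x 162 mm, 12 mm high. Origin at the centre of its underside. A dark steel rail stands along its +y edge (side stop) and another along its +x edge (end stop)
- side_stop: fixed rail along the chuck's x, 200 mm long, 10 mm thick, standing 12 mm above the working face. Its inner face is the plane y = 0 of this body (y = +65 mm in the chuck frame), looking to -y; origin at the middle of that face's foot, level with the working face; axes as the chuck
- end_stop: fixed rail along the chuck's y, 130 mm long, 10 mm thick, standing 12 mm above the working face. Its inner face is the plane x = 0 of this body (x = +90 mm in the chuck frame), looking to -x; origin at the middle of that face's foot, level with the working face; axes as the chuck
- stop_corner (a point): inner corner where the two stops' faces meet the working face; axes as the chuck. The plate is home when its middle is 60 mm to -x, 25 mm to -y and 3 mm above it. A finger cannot stay between plate and stop, so the plate must be let go some 30 mm off the side stop and then pushed home
- switch_box: grey control box fixed to the bench, 110 (x) x 90 (y) x 70 mm high, with the toggle on its top. Origin at the centre of its underside
- toggle_pivot (a point): hinge point of the toggle, inside the box 55 mm above the bench; the hinge axis is its y; axes as the box
- bat_grip (a point): point on the axis of the bat, 88 mm from the pivot with the bat in, inside the black flat-sided paddle (16 mm along its x, 34 mm along the hinge axis y, reaching from 27 mm below this point to 18 mm above); its z points outward along the bat. Below the paddle is a 10 mm shaft with a cross pin between two steel humps that reach 24 mm above the box's top
- toggle_swing (a joint): angle of the bat about the hinge axis: 0 = off, leaning 0.4 rad to the box's -x; 0.8 = on, leaning 0.4 rad to +x. Stays where it is left (friction about 0.12 N m). The gate blocks it between about 0.03 and 0.77 unless the bat is pulled out
- toggle_pull (a joint): how far the bat is drawn out along its own axis: 0 = in, 0.012 = fully out; a spring pulls it in with about 6 N (in) to 10.5 N (out). It clears the humps of its gate when drawn out more than about 8 mm; draw it 10 mm to pass
- gear: bystander: loose flat brass gear wheel, 88 mm across, 8 mm thick with a 14 mm high hub; origin at the centre of its underside
- jar: bystander: glass jar, 72 mm across, 100 mm high; origin at the centre of its underside
- spool: bystander: aluminium spool, 70 mm across, 45 mm high; origin at the centre of its underside
- wrench: bystander: steel wrench 170 mm long lying flat; origin at its middle

How it is judged (in metres and radians):
On the way, in this order (a step that is already met when the one before it is completed fails the run):
1. the plate lies flat in the corner, home against both stops and let go, with the switch still off (x of plate_mid in the frame of stop_corner between -0.0615 and -0.0585 m and y of plate_mid in the frame of stop_corner between -0.0265 and -0.0235 m and z of plate_mid in the frame of stop_corner between 0.001 and 0.005 m and angle between the x axis of plate and the x axis of chuck, either way round below 0.025 rad and angle between the z axis of plate and the z axis of chuck, either way round below 0.03 rad and contact force between the fingers and plate below 0.1 N and value of joint toggle_swing below 0.1 rad), for 0.3 s.
2. the bat is pulled out to clear its gate (value of joint toggle_pull above 0.006 m), for 0.05 s.
3. the bat is over on its on side and back in its lock (value of joint toggle_swing above 0.68 rad and value of joint toggle_pull below 0.0025 m), for 0.2 s.
At the end, for the whole second after the job is handed in: Plate flat on the chuck, within 1.5 mm of touching both stops and 0.025 rad of square, let go, at rest; toggle over 0.68 rad with the bat back in (under 2.5 mm); bystanders within 20 mm of where they began (all of step 3 and x of plate_mid in the frame of stop_corner between -0.0615 and -0.0585 m and y of plate_mid in the frame of stop_corner between -0.0265 and -0.0235 m and z of plate_mid in the frame of stop_corner between 0.001 and 0.005 m and angle between the x axis of plate and the x axis of chuck, either way round below 0.025 rad and angle between the z axis of plate and the z axis of chuck, either way round below 0.03 rad and linear speed of plate below 0.01 m/s).
It fails at once if the plate is rammed against a stop (over 50 N) (contact force between plate and side_stop above 50 N or contact force between plate and end_stop above 50 N).
It fails at once if the plate is dropped (linear speed of plate above 0.5 m/s and contact force between the fingers and plate below 0.1 N).
It fails at once if the toggle is forced through its gate without being pulled (value of joint toggle_swing between 0.2 and 0.6 rad and value of joint toggle_pull below 0.004 m).
It fails at once if a bystander is shifted by more than 20 mm (distance of any of gear, jar, spool, wrench from where it was at the start of the episode above 0.02 m).
It also fails if it takes over 64 s, if anything falls off the work surface, if the arm or the gripper's body presses on something with over 40 N, if the wrist force passes 120 N, or if a joint passes its speed limit or range.

### The arm

A 6-joint arm with a two-finger parallel gripper is mounted at the origin on the work surface. World frame = base frame: x ahead of the robot, y to its left, z up, the work surface at z = 0. Lengths are in m, angles in degrees, forces in N, time in s.
With the tool pointing down it reaches from about 0.3 to 0.75 m from the base axis. Payload 8.5 kg.
Tool frame: the origin (TCP) lies between the finger pads; the fingertips stand 17 mm ahead of it and the grasp point (between the pads) lies 2 mm behind it; z points along the fingers, y is the direction in which the jaws open and shut (so a half turn about z gives the same grasp; the last joint's range is limited). The gripper opens to 85 mm and grips with 20 to 120 N. Pads are 22 mm wide; open, the fingers measure 114 mm over their backs; the gripper's body (76 mm by 85 mm) begins 54 mm behind the grasp point. The pads swing forward as they close: fully open they stand 13 mm farther back than shut.
Start: joints at [57.279, 21.807, 74.336, -0, 83.858, -12.336], TCP at [0.192, 0.516, 0.248] pointing down, gripper open.
Joint ranges: [-178.18, 178.18], [-50.72, 133.34], [12.68, 142.11], [-81.47, 261.47], [9.98, 163.14], [-165.26, 165.26]. Speed limits (degrees/s): [136.94, 136.94, 180, 180, 180, 180].

### API

Orientations are given as a 3x3 rotation matrix whose columns are the frame's x, y, z axes.
In Python, from rig import readout, eyes, env gives the robot as it stands.
- The arm moves only by the tool arm_command, never from a script. Its argument "rows" is text: rows parted by semicolons, each of 7 numbers parted by spaces: the closure, from 0 (fully open) to 1 (shut), then the shift along the tool's x, y, z in mm, then the turn, a rotation vector about the tool's x, y, z in degrees. In form: grip dx dy dz rx ry rz; .... A call has 1 to 5 rows; each row shifts and turns the commanded pose from where the row before left it, along the tool's axes as they then stand; what a row does not reach is not made up. A row lasts 1/12 s, in which the tool goes at most 41.7 mm and 7.16 degrees, less where a joint would pass 70% of its speed; a pose out of reach is approached as far as the arm can. A call with a gripper value outside its range is refused whole. The fingers move at their own pace and stop on an object; "squeeze" is the grip in N (left out, the last holds). Time passes only in rows, so rows that do not move let the fingers close. It gives the time, the measured TCP pose, the force and the opening at its end, in the units of the state.
- readout.observe(): the state, without advancing time (a new reading comes with each control period).
- eyes.get_image(name): name is "side" or "top"; returns the picture (384x512x3 uint8, red, green, blue); there is no depth.
- eyes.camera_model(name): a dict with "mtx" (3x3 intrinsics, pixels), "k1" (the pictures are not rectified: a ray, as slopes to the right and down, at radius r is drawn at 1 + k1 r^2 times it, then the intrinsics apply), "view" (4x4, takes a point from world to camera coordinates). Camera axes: x right, y up, looking along -z (the intrinsics and any distortion apply to the point x, -y, -z); pixel columns grow to the right and rows downward; lengths in m; the calibration is good to about 2 mm. A picture is of the moment at which its call begins. camera_model takes no time and is no camera call.
- env.close_job(): hands the job in, once; it reports no verdict.
The state is a dict: "time_s": time; "q": joint angles; "qvel": joint speeds; "joint_efforts": joint torques, N m; "position": TCP position; "tool_rot": TCP orientation; "ft_force": force on the tool from outside, world axes, zero at the start; "wrist_torque": the same for the moment, N m; "grip_width": finger opening in m.
Only numpy, scipy, OpenCV 4.12 (cv2) and the standard library are available. Lean on these libraries where they do the work, as an engineer would, in place of code of your own. Each camera call takes 0.05 s, during which the arm holds its last target. There are 200 camera calls.

## Working session

There is one attempt and no reset: what is moved stays moved. The work goes in short steps, Python scripts to look and compute and a tool call to move; the robot and the scene stay as the last step left them, time stands still between calls to the robot, and variables do not carry over. Pictures are saved under pics/ and viewed, about 8 in all and at most 12, crops included, and the job is handed in when it is done.

Besides the shell and the picture viewer there is one more tool, called after ">>>" as name(argument=value, ...), one argument or row to a line, values as JSON. arm_command: Moves the arm, as the interface text tells. Its arguments: {"type":"object","properties":{"rows":{"type":"string"},"squeeze":{"type":"number"}},"required":["rows"]}

```bash
mkdir -p pics; ls
cat > h.py <<'E'
import numpy as np, cv2
from rig import readout, eyes, env
def snap(n,f):
    im=eyes.get_image(n); cv2.imwrite('pics/'+f,im[:,:,::-1]); return im
def ray(n,px):
    m=eyes.camera_model(n);K=np.array(m['mtx']);V=np.array(m['view'])
    px=np.atleast_2d(np.array(px,float))
    d=np.c_[px,np.ones(len(px))]@np.linalg.inv(K).T
    s=d[:,:2].copy()
    for _ in range(30):
        r2=(s**2).sum(1,keepdims=True); s=d[:,:2]/(1+m['k1']*r2)
    R=V[:3,:3]; c=-R.T@V[:3,3]
    return c,np.c_[s[:,0],-s[:,1],-np.ones(len(s))]@R
def onz(n,px,z):
    c,w=ray(n,px); return c+w*((z-c[2])/w[:,2])[:,None]
def proj(n,P):
    m=eyes.camera_model(n);K=np.array(m['mtx']);V=np.array(m['view'])
    p=np.atleast_2d(P)@V[:3,:3].T+V[:3,3]
    s=np.c_[p[:,0],-p[:,1]]/-p[:,2:]
    s=s*(1+m['k1']*(s**2).sum(1,keepdims=True))
    return s@K[:2,:2].T+K[:2,2]
def two(a,b):
    (c1,d1),(c2,d2)=ray('top',a),ray('side',b); d1=d1[0];d2=d2[0]
    t=np.linalg.lstsq(np.c_[d1,-d2],c2-c1,rcond=None)[0]
    return (c1+t[0]*d1+c2+t[1]*d2)/2, np.linalg.norm(c1+t[0]*d1-c2-t[1]*d2)
def st():
    o=readout.observe(); print(o['time_s'],np.round(o['position'],4),np.round(o['tool_rot'],3).tolist(),np.round(o['ft_force'],1),o['grip_width'],np.round(o['q'],1))
E
python3 - <<'E'
from h import *
np.set_printoptions(suppress=True,precision=4)
for n in('top','side'):
    im=snap(n,n+'0.png'); m=eyes.camera_model(n); print(n,np.array(m['mtx']),m['k1'],-np.array(m['view'])[:3,:3].T@np.array(m['view'])[:3,3]); print(np.array(m['view'])[:3,:3])
    cv2.imwrite(f'pics/{n}0b.png',cv2.resize(im[:,:,::-1],(800,600),interpolation=cv2.INTER_CUBIC))
st()
E
```

```text
pics
top [[379.7691   0.     258.8257]
 [  0.     379.7691 189.3922]
 [  0.       0.       1.    ]] -0.06091287130469905 [ 0.4579 -0.0853  1.1373]
[[ 0.0248 -0.9997 -0.0076]
 [ 0.9936  0.0239  0.1103]
 [-0.1101 -0.0103  0.9939]]
side [[411.3323   0.     256.6843]
 [  0.     411.3323 187.5487]
 [  0.       0.       1.    ]] -0.13416423646278133 [ 0.2307 -0.6813  0.8588]
[[ 0.8694 -0.4938  0.0152]
 [ 0.3467  0.6318  0.6933]
 [-0.352  -0.5975  0.7205]]
0.1 [0.1914 0.5154 0.2478] [[-0.937, 0.348, -0.001], [0.348, 0.937, -0.001], [0.0, -0.001, -1.0]] [ 0.   0.3 -0.7] 0.08536884236890875 [ 57.3  21.8  74.4  -0.   83.9 -12.3]
```

View pics/top0b.png

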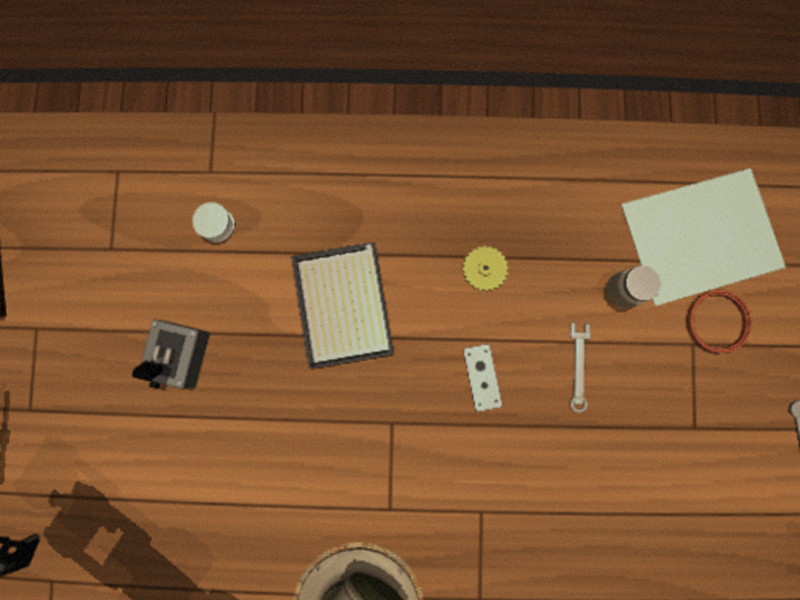

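View pics/side0b.png

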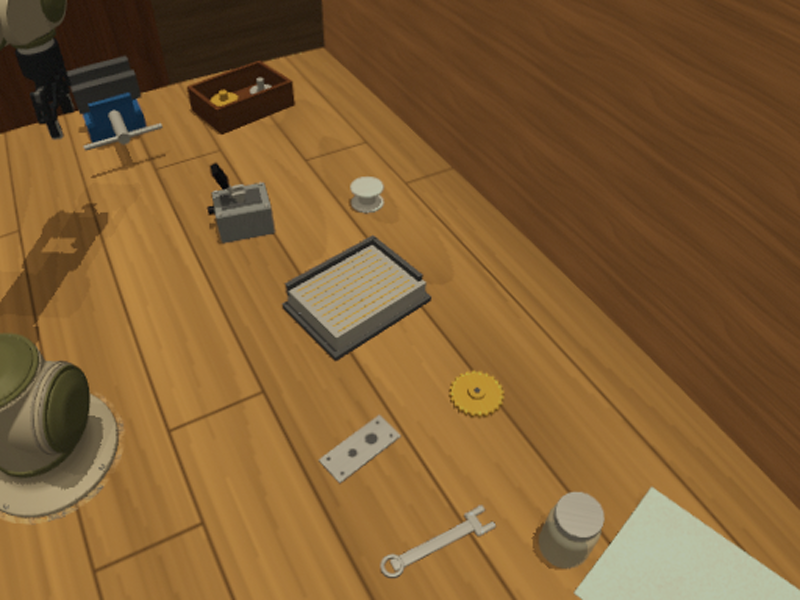

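Top view: plate at about (483,378), chuck (343,305) with its stops on the left and top edges (chuck x points away from the robot), and box (175,355) with the bat leaning left-down. Gear, jar, spool and wrench are clear of these. Next I measure.

Run:
```python
from h import *
np.set_printoptions(suppress=True,precision=4)
S=0.64
im=cv2.imread('pics/top0.png'); hsv=cv2.cvtColor(im,cv2.COLOR_BGR2HSV)
print('vals face',hsv[195:200,215:222].reshape(-1,3)[:6].tolist(),'plate',hsv[225,310:312].tolist(),'rail',hsv[200,191:199].tolist())
def reg(mask,x0,y0,x1,y1):
    m=np.zeros_like(mask); m[y0:y1,x0:x1]=mask[y0:y1,x0:x1]
    c=max(cv2.findContours(m,0,1)[0],key=cv2.contourArea); return c[:,0,:]
def rect(c,z,name,n='top'):
    P=onz(n,c,z)[:,:2]; r=cv2.minAreaRect((P*1000).astype(np.float32)); print(name,r); return cv2.boxPoints(r)
bright=((hsv[:,:,1]<110)&(hsv[:,:,2]>120)).astype(np.uint8)*255
pl=reg(bright,290,212,328,270); rect(pl,.006,'plate')
k=np.ones((5,5),np.uint8)
fc=reg(cv2.morphologyEx(bright,cv2.MORPH_CLOSE,k),184,150,256,240); rect(fc,.05,'face')
a=im[145:265,60:340]; cv2.imwrite('pics/tc.png',cv2.resize(a,None,fx=2.85,fy=2.85,interpolation=cv2.INTER_CUBIC))
s=cv2.imread('pics/side0.png')[95:235,125:285]; cv2.imwrite('pics/sc.png',cv2.resize(s,None,fx=4.2,fy=4.2,interpolation=cv2.INTER_CUBIC))
```

```text
vals face [[25, 70, 187], [27, 36, 186], [29, 31, 189], [28, 35, 188], [25, 80, 185], [25, 102, 188]] plate [[36, 28, 147], [39, 28, 145]] rail [[12, 149, 135], [14, 103, 82], [16, 42, 66], [12, 39, 66], [20, 46, 67], [21, 47, 145], [18, 45, 186], [21, 47, 188]]
plate ((433.1272888183594, -224.58140563964844), (122.47783660888672, 52.37052917480469), 12.593730926513672)
face ((564.3639526367188, 40.1898193359375), (198.1048583984375, 140.77273559570312), 11.474869728088379)
```

View pics/tc.png

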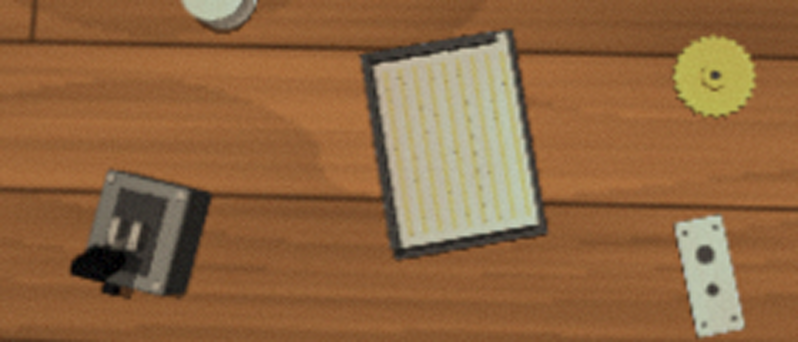

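View pics/sc.png

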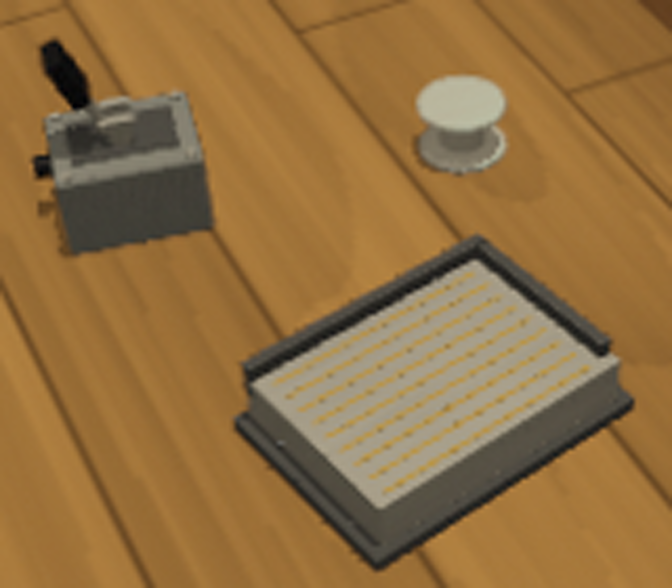

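```bash
cat > m1.py <<'E'
from h import *
np.set_printoptions(suppress=True,precision=4)
im=cv2.imread('pics/top0.png'); v=cv2.cvtColor(im,cv2.COLOR_BGR2GRAY).astype(float)
T=lambda u:(np.array(u,float)+.5)/2.85-.5+[60,145]
Sd=lambda u:(np.array(u,float)+.5)/4.2-.5+[125,95]
def cross(line,th,direction=1):
    for i in range(len(line)-1):
        if line[i]<th<=line[i+1]: return i+(th-line[i])/(line[i+1]-line[i])
# side stop foot: per row, last dark->bright crossing walking from dark rail
L=[];E=[]
for r in range(172,226):
    xl=T([372+ (r-166)*2.85*26/188,0])[0]; x0=int(xl)-1
    c=cross(v[r,x0:x0+8],125)
    if c is not None: L.append([x0+c,r])
for c in range(197,230):
    yl=T([0,62-(c-190)*2.85*22/135])[1]; y0=int(yl)-1
    k=cross(v[y0:y0+8,c],125)
    if k is not None: E.append([c,y0+k])
def fit(p):
    P=onz('top',p,.05)[:,:2].astype(np.float32); vx,vy,x,y=cv2.fitLine(P,cv2.DIST_HUBER,0,.01,.01).ravel()
    d=np.array([vx,vy]);o=np.array([x,y]);res=(P-o)@[-vy,vx]; print(len(P),'dir',np.degrees(np.arctan2(vy,vx)),'rms',res.std()); return o,d
a,da=fit(L);b,db=fit(E)
t=np.linalg.solve(np.c_[da,-db],b-a); print('corner',a+t[0]*da)
bt=onz('top',T([[108,172],[190,189],[163,295]]),.07); print('box top-cam corners',bt, (bt[0]+bt[2])/2)
bs=onz('side',Sd([[45,115],[183,92],[205,162],[65,187]]),.07); print('box side-cam',bs,bs.mean(0))
for p in (bt,bs): d=np.diff(p[:,:2],axis=0); print(np.linalg.norm(d,axis=1),np.degrees(np.arctan2(d[:,1],d[:,0])))
E
python3 m1.py
```

```text
54 dir 11.193745 rms 0.00038447167
33 dir -78.05357 rms 0.00062451424
corner [0.6375 0.1256]
box top-cam corners [[0.5202 0.3852 0.07  ]
 [0.5055 0.3003 0.07  ]
 [0.4001 0.3213 0.07  ]] [0.4601 0.3532 0.07  ]
box side-cam [[0.4206 0.4099 0.07  ]
 [0.5231 0.3853 0.07  ]
 [0.5066 0.2964 0.07  ]
 [0.4072 0.3193 0.07  ]] [0.4644 0.3527 0.07  ]
[0.0861 0.1075] [-99.8571 168.7425]
[0.1054 0.0904 0.102 ] [ -13.524  -100.5294  167.0377]
```

```bash
cat >> h.py <<'E'
from scipy.spatial.transform import Rotation as Ro, Slerp
def down(yaw,tilt=0):
    "tool y at world yaw deg, z down; tilt deg about tool y"
    a=np.radians(yaw); y=np.array([np.cos(a),np.sin(a),0]); z=np.array([0,0,-1.])
    return np.c_[np.cross(y,z),y,z]@Ro.from_euler('y',tilt,degrees=True).as_matrix()
def plan(p,R,N,g,dp=0,dr=0,start=None):
    o=readout.observe()
    P,Q=start if start else (np.array(o['position']),np.array(o['tool_rot']))
    P0,Q0=P.copy(),Q.copy(); rv=(Ro.from_matrix(Q0).inv()*Ro.from_matrix(R)).as_rotvec()
    rows=[]
    for i in range(1,N+1):
        tp=P0+(np.array(p)-P0)*i/N; tr=Q0@Ro.from_rotvec(rv*i/N).as_matrix()
        d=np.round(Q.T@(tp-P)*1000,dp)+0.; w=np.round(np.degrees(Ro.from_matrix(Q.T@tr).as_rotvec()),dr)+0.
        P=P+Q@d/1000; Q=Q@Ro.from_rotvec(np.radians(w)).as_matrix()
        rows.append(' '.join(f'{x:g}' for x in [g,*d,*w]))
    for i in range(0,N,5): print('; '.join(rows[i:i+5]))
    print('end',np.round(P,4)); return P,Q
E
python3 - <<'E'
from h import *
plan([.433,-.2246,.12],down(-77.4),25,0)
E
```

```text
0 -19 -24 5 0 0 6; 0 -22 -23 5 0 0 6; 0 -24 -19 5 0 0 6; 0 -26 -18 6 0 0 6; 0 -28 -14 5 0 0 5
0 -28 -12 5 0 0 6; 0 -30 -9 5 0 0 6; 0 -31 -5 5 0 0 6; 0 -31 -3 5 0 0 6; 0 -31 1 5 0 0 6
0 -31 4 5 0 0 6; 0 -30 7 6 0 0 6; 0 -29 11 5 0 0 5; 0 -29 13 5 0 0 6; 0 -27 15 5 0 0 6
0 -25 19 5 0 0 6; 0 -23 21 5 0 0 6; 0 -20 23 5 0 0 6; 0 -18 26 6 0 0 6; 0 -16 27 5 0 0 6
0 -12 28 5 0 0 5; 0 -10 30 5 0 0 6; 0 -7 30 5 0 0 6; 0 -3 31 5 0 0 6; 0 -1 31 5 0 0 6
end [ 0.4327 -0.2245  0.1204]
```

>>> arm_command(
  rows="0 -19 -24 5 0 0 6; 0 -22 -23 5 0 0 6; 0 -24 -19 5 0 0 6; 0 -26 -18 6 0 0 6; 0 -28 -14 5 0 0 5",
)

```text
time_s: 0.52
position: [0.2398, 0.3658, 0.2217]
tool_rot: [[-0.647, 0.762, -0.001], [0.762, 0.647, -0.001], [-0.0, -0.001, -1.0]]
ft_force: [1.4, 0.6, -0.6]
grip_width: 0.0853
```

>>> arm_command(
  rows="0 -28 -12 5 0 0 6; 0 -30 -9 5 0 0 6; 0 -31 -5 5 0 0 6; 0 -31 -3 5 0 0 6; 0 -31 1 5 0 0 6",
)

```text
time_s: 0.93
position: [0.2881, 0.2182, 0.197]
tool_rot: [[-0.179, 0.984, -0.0], [0.984, 0.179, -0.0], [-0.0, -0.0, -1.0]]
ft_force: [0.9, 0.2, 0.1]
grip_width: 0.0854
```

>>> arm_command(
  rows="0 -31 4 5 0 0 6; 0 -30 7 6 0 0 6; 0 -29 11 5 0 0 5; 0 -29 13 5 0 0 6; 0 -27 15 5 0 0 6",
)

```text
time_s: 1.35
position: [0.3362, 0.0699, 0.1711]
tool_rot: [[0.32, 0.947, 0.0], [0.947, -0.32, -0.0], [-0.0, 0.0, -1.0]]
ft_force: [0.6, 0.7, -0.3]
grip_width: 0.0851
```

>>> arm_command(
  rows="0 -25 19 5 0 0 6; 0 -23 21 5 0 0 6; 0 -20 23 5 0 0 6; 0 -18 26 6 0 0 6; 0 -16 27 5 0 0 6",
)

```text
time_s: 1.77
position: [0.3851, -0.0783, 0.1449]
tool_rot: [[0.751, 0.66, -0.0], [0.66, -0.751, 0.0], [-0.0, -0.0, -1.0]]
ft_force: [0.5, -0.7, -0.1]
grip_width: 0.0852
```

>>> arm_command(
  rows="0 -12 28 5 0 0 5; 0 -10 30 5 0 0 6; 0 -7 30 5 0 0 6; 0 -3 31 5 0 0 6; 0 -1 31 5 0 0 6",
)

```text
time_s: 2.18
position: [0.4331, -0.2257, 0.1198]
tool_rot: [[0.977, 0.213, -0.0], [0.213, -0.977, 0.0], [-0.0, -0.0, -1.0]]
ft_force: [0.0, 0.6, 0.7]
grip_width: 0.0855
```

>>> arm_command(
  rows="0 0 0 0 0 0 0; 0 0 0 0 0 0 0",
)

```text
time_s: 2.35
position: [0.4327, -0.2249, 0.1196]
tool_rot: [[0.976, 0.218, -0.001], [0.218, -0.976, 0.001], [-0.001, -0.001, -1.0]]
ft_force: [-0.2, 0.1, -0.0]
grip_width: 0.085
```

Run:
```python
from h import *
st()
plan([.433,-.2246,.05],down(-77.4),5,0.2,1,1)
```

```text
2.35 [ 0.4327 -0.2249  0.1196] [[0.976, 0.218, -0.001], [0.218, -0.976, 0.001], [-0.001, -0.001, -1.0]] [-0.2  0.1 -0. ] 0.08502698413148 [-41.4  23.9  95.3   0.   60.9  36. ]
0.2 0.1 0 13.9 0 0 0; 0.2 0.1 -0.1 13.9 0 0 0; 0.2 0.1 0 14 0 0 0; 0.2 0 0 13.9 -0.1 0 0; 0.2 0.1 -0.1 13.9 0 0 0
end [ 0.433  -0.2246  0.05  ]
```

>>> arm_command(
  rows="0.3 0 0 18 0 0 0; 0.3 0 0 18 0 0 0; 0.3 0 0 18 0 0 0; 0.3 0 0 18 0 0 0; 0.3 0 0 18 0 0 0",
  squeeze=40,
)

```text
time_s: 2.77
position: [0.4325, -0.2227, 0.0299]
tool_rot: [[0.975, 0.221, -0.0], [0.221, -0.975, 0.0], [-0.0, -0.0, -1.0]]
ft_force: [0.4, 0.2, -0.4]
grip_width: 0.0598
```

>>> arm_command(
  rows="0.3 0 0 3 0 0 0; 0.3 0 0 2 0 0 0; 0.3 0 0 1 0 0 0; 0.3 0 0 0 0 0 0",
)

```text
time_s: 3.1
position: [0.4331, -0.224, 0.0251]
tool_rot: [[0.976, 0.219, 0.001], [0.219, -0.976, -0.001], [0.001, 0.001, -1.0]]
ft_force: [0.4, 0.0, -0.4]
grip_width: 0.0597
```

Run:
```python
from h import *
st()
a=snap('top','t1.png')[180:280,250:380];b=snap('side','s1.png')[220:330,170:300]
f=lambda x:cv2.resize(x[:,:,::-1],(400,320),interpolation=cv2.INTER_CUBIC)
cv2.imwrite('pics/p1.png',np.hstack([f(a),f(b)]))
```

```text
3.1 [ 0.4331 -0.224   0.0251] [[0.976, 0.219, 0.001], [0.219, -0.976, -0.001], [0.001, 0.001, -1.0]] [ 0.4  0.  -0.4] 0.05966085779054237 [-41.3  32.7 100.9   0.   46.3  36. ]
```

View pics/p1.png

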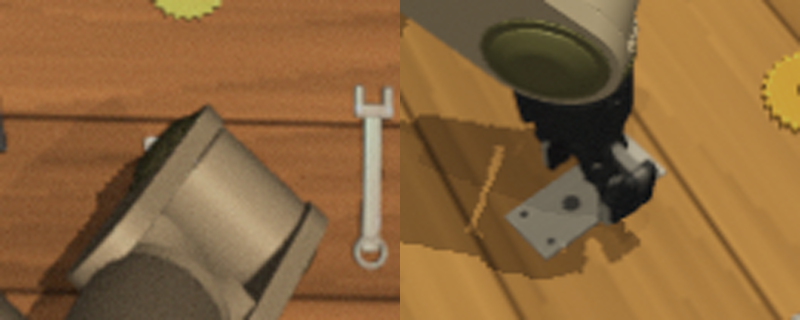

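The fingers straddle the plate near its middle (about (620,185) in the right half). Next I probe down to the bench.

>>> arm_command(
  rows="0.3 0 0 1 0 0 0; 0.3 0 0 1 0 0 0; 0.3 0 0 1 0 0 0; 0.3 0 0 0 0 0 0",
)

```text
time_s: 3.53
position: [0.4328, -0.2242, 0.0212]
tool_rot: [[0.976, 0.218, -0.0], [0.218, -0.976, 0.0], [-0.0, -0.0, -1.0]]
ft_force: [0.1, 0.6, 0.0]
grip_width: 0.0595
```

>>> arm_command(
  rows="0.3 0 0 1 0 0 0; 0.3 0 0 1 0 0 0; 0.3 0 0 0 0 0 0",
)

```text
time_s: 3.78
position: [0.4328, -0.2241, 0.0191]
tool_rot: [[0.976, 0.218, -0.0], [0.218, -0.976, 0.0], [-0.0, -0.0, -1.0]]
ft_force: [-0.2, 0.5, -0.0]
grip_width: 0.0596
```

>>> arm_command(
  rows="0.3 0 0 1 0 0 0; 0.3 0 0 0 0 0 0",
)

```text
time_s: 3.95
position: [0.4328, -0.2241, 0.0182]
tool_rot: [[0.976, 0.218, -0.0], [0.218, -0.976, 0.0], [-0.0, -0.0, -1.0]]
ft_force: [-0.9, 0.1, -0.8]
grip_width: 0.0598
```

>>> arm_command(
  rows="0.3 0 0 1 0 0 0; 0.3 0 0 0 0 0 0",
)

```text
time_s: 4.12
position: [0.4328, -0.2242, 0.0172]
tool_rot: [[0.976, 0.218, -0.0], [0.218, -0.976, 0.0], [-0.0, -0.0, -1.0]]
ft_force: [-0.4, 0.5, -0.1]
grip_width: 0.0599
```

>>> arm_command(
  rows="0.3 0 0 1 0 0 0; 0.3 0 0 0 0 0 0",
)

```text
time_s: 4.28
position: [0.4328, -0.2241, 0.0162]
tool_rot: [[0.976, 0.218, -0.0], [0.218, -0.976, 0.0], [-0.0, -0.0, -1.0]]
ft_force: [0.4, -1.1, 0.0]
grip_width: 0.0597
```

>>> arm_command(
  rows="0.3 0 0 1 0 0 0; 0.3 0 0 0 0 0 0",
)

```text
time_s: 4.45
position: [0.4328, -0.2242, 0.0152]
tool_rot: [[0.976, 0.218, -0.0], [0.218, -0.976, 0.0], [-0.0, -0.0, -1.0]]
ft_force: [0.5, -0.1, -0.6]
grip_width: 0.0598
```

>>> arm_command(
  rows="0.3 0 0 1 0 0 0; 0.3 0 0 0 0 0 0",
)

```text
time_s: 4.62
position: [0.4328, -0.2242, 0.0142]
tool_rot: [[0.976, 0.218, -0.0], [0.218, -0.976, 0.0], [-0.0, -0.0, -1.0]]
ft_force: [-0.3, 0.6, 0.8]
grip_width: 0.0596
```

>>> arm_command(
  rows="0.3 0 0 1 0 0 0; 0.3 0 0 0 0 0 0",
)

```text
time_s: 4.78
position: [0.4328, -0.2241, 0.0132]
tool_rot: [[0.976, 0.218, -0.0], [0.218, -0.976, 0.0], [-0.0, -0.0, -1.0]]
ft_force: [-0.4, -0.5, 1.0]
grip_width: 0.0602
```

>>> arm_command(
  rows="0.3 0 0 1 0 0 0; 0.3 0 0 0 0 0 0",
)

```text
time_s: 4.95
position: [0.4328, -0.2241, 0.0122]
tool_rot: [[0.976, 0.218, -0.0], [0.218, -0.976, 0.0], [-0.0, -0.0, -1.0]]
ft_force: [-0.9, 0.6, 0.3]
grip_width: 0.0599
```

>>> arm_command(
  rows="0.3 0 0 -2 0 0 0; 0.45 0 0 0 0 0 0; 0.5 0 0 0 0 0 0; 0.5 0 0 0 0 0 0; 0.5 0 0 0 0 0 0",
  squeeze=40,
)

```text
time_s: 5.37
position: [0.433, -0.2243, 0.0149]
tool_rot: [[0.976, 0.218, 0.001], [0.218, -0.976, -0.001], [0.0, 0.001, -1.0]]
ft_force: [-1.8, 0.5, 6.3]
grip_width: 0.0485
```

>>> arm_command(
  rows="0.6 0 0 0 0 0 0; 0.6 0 0 -2 0 0 0; 0.6 0 0 -3 0 0 0; 0.6 0 0 -15 0 0 0; 0.6 0 0 -15 0 0 0",
)

```text
time_s: 5.78
position: [0.4324, -0.2238, 0.0493]
tool_rot: [[0.976, 0.218, -0.002], [0.218, -0.976, 0.002], [-0.001, -0.002, -1.0]]
ft_force: [0.6, -0.4, -4.1]
grip_width: 0.0483
```

Run:
```python
from h import *
st()
a=snap('top','t2.png')[180:280,250:380];b=snap('side','s2.png')[220:330,170:300]
f=lambda x:cv2.resize(x[:,:,::-1],(400,320),interpolation=cv2.INTER_CUBIC)
cv2.imwrite('pics/p2.png',f(b))
```

```text
5.7833 [ 0.4324 -0.2238  0.0493] [[0.976, 0.218, -0.002], [0.218, -0.976, 0.002], [-0.001, -0.002, -1.0]] [ 0.6 -0.4 -4.1] 0.048259219310486455 [-41.3  30.2  99.8  -0.   50.1  36.1]
```

View pics/p2.png

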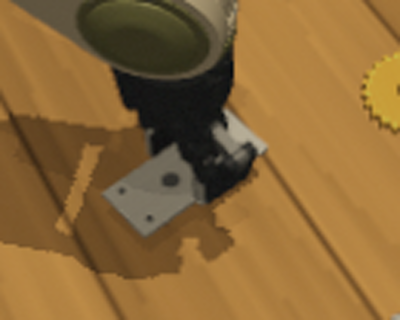

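Plate is held and lifted (width 48 mm, load about 3–4 N). Now carrying it to a hover above the chuck.

Run:
```python
from h import *
o=readout.observe()
s=plan(np.array(o['position'])+[0,0,.06],np.array(o['tool_rot']),3,.6)
s=plan([.5858,.058,.11],down(-78.6),12,.6,start=s)
```

```text
0.6 0 0 -20 0 0 0; 0.6 0 0 -20 0 0 0; 0.6 0 0 -20 0 0 0
end [ 0.4334 -0.2246  0.1108]
0.6 18 -20 0 0 0 0; 0.6 17 -20 0 0 0 0; 0.6 18 -21 0 0 0 0; 0.6 17 -20 0 0 0 0; 0.6 18 -20 0 0 0 1
0.6 17 -21 0 0 0 0; 0.6 17 -20 0 0 0 0; 0.6 17 -21 0 0 0 0; 0.6 17 -20 0 0 0 0; 0.6 18 -21 0 0 0 0
0.6 17 -20 1 0 0 0; 0.6 17 -21 0 0 0 0
end [0.5857 0.0584 0.1096]
```

>>> arm_command(
  rows="0.6 0 0 -20 0 0 0; 0.6 0 0 -20 0 0 0; 0.6 0 0 -20 0 0 0",
)

```text
time_s: 6.13
position: [0.4324, -0.2238, 0.1091]
tool_rot: [[0.976, 0.218, -0.002], [0.218, -0.976, 0.001], [-0.001, -0.002, -1.0]]
ft_force: [1.8, -1.3, -3.6]
grip_width: 0.0486
```

>>> arm_command(
  rows="0.6 18 -20 0 0 0 0; 0.6 17 -20 0 0 0 0; 0.6 18 -21 0 0 0 0; 0.6 17 -20 0 0 0 0; 0.6 18 -20 0 0 0 1",
)

```text
time_s: 6.55
position: [0.4966, -0.105, 0.1083]
tool_rot: [[0.98, 0.201, -0.001], [0.201, -0.98, 0.001], [-0.001, -0.001, -1.0]]
ft_force: [0.8, -0.4, -3.4]
grip_width: 0.0486
```

>>> arm_command(
  rows="0.6 17 -21 0 0 0 0; 0.6 17 -20 0 0 0 0; 0.6 17 -21 0 0 0 0; 0.6 17 -20 0 0 0 0; 0.6 18 -21 0 0 0 0",
)

```text
time_s: 6.97
position: [0.5602, 0.0131, 0.1081]
tool_rot: [[0.98, 0.201, -0.002], [0.201, -0.98, 0.0], [-0.002, -0.001, -1.0]]
ft_force: [0.4, -0.5, -3.6]
grip_width: 0.0481
```

>>> arm_command(
  rows="0.6 17 -20 1 0 0 0; 0.6 17 -21 0 0 0 0; 0.6 0 0 0 0 0 0; 0.6 0 0 0 0 0 0",
)

```text
time_s: 7.3
position: [0.585, 0.06, 0.1069]
tool_rot: [[0.979, 0.203, -0.002], [0.203, -0.979, 0.0], [-0.002, -0.0, -1.0]]
ft_force: [0.0, -0.6, -3.6]
grip_width: 0.0481
```

Run:
```python
from h import *
st()
plan([.5858,.058,.068],down(-78.6),4,.6,1,1)
```

```text
7.3 [0.585  0.06   0.1069] [[0.979, 0.203, -0.002], [0.203, -0.979, 0.0], [-0.002, -0.0, -1.0]] [ 0.  -0.6 -3.6] 0.04814402767475177 [-5.7 33.2 79.8 -0.  67.1 72.6]
0.6 0.1 0.5 9.7 0 0 0.1; 0.6 0.1 0.6 9.7 0 0.1 0.1; 0.6 0.1 0.5 9.8 0 0 0.1; 0.6 0.1 0.5 9.7 0 0 0
end [0.5858 0.058  0.068 ]
```

>>> arm_command(
  rows="0.6 0 0.5 10 0 0 0; 0.6 0 0.5 10 0 0.1 0.1; 0.6 0 0.5 10 0 0 0.1; 0.6 0 0.5 8 0 0 0; 0.6 0 0 0 0 0 0",
)

```text
time_s: 7.72
position: [0.5845, 0.0562, 0.068]
tool_rot: [[0.98, 0.197, -0.002], [0.197, -0.98, 0.001], [-0.002, -0.001, -1.0]]
ft_force: [-0.7, 0.6, -3.1]
grip_width: 0.0485
```

>>> arm_command(
  rows="0.6 0 0 1 0 0 0; 0.6 0 0 1 0 0 0; 0.6 0 0 0 0 0 0",
)

```text
time_s: 7.97
position: [0.5858, 0.0568, 0.0686]
tool_rot: [[0.98, 0.198, 0.002], [0.198, -0.98, 0.0], [0.002, 0.0, -1.0]]
ft_force: [-0.6, 0.9, -3.5]
grip_width: 0.0486
```

>>> arm_command(
  rows="0.6 0 0 0 0 0 0; 0.6 0 0 0 0 0 0",
)

```text
time_s: 8.13
position: [0.5858, 0.0569, 0.0687]
tool_rot: [[0.98, 0.198, 0.002], [0.198, -0.98, 0.0], [0.002, 0.0, -1.0]]
ft_force: [-0.1, -0.2, -3.9]
grip_width: 0.0486
```

>>> arm_command(
  rows="0.6 0 0 1 0 0 0; 0.6 0 0 0 0 0 0; 0.6 0 0 0 0 0 0",
)

```text
time_s: 8.38
position: [0.5856, 0.0569, 0.0673]
tool_rot: [[0.98, 0.198, 0.002], [0.198, -0.98, 0.0], [0.002, 0.0, -1.0]]
ft_force: [-0.5, -0.2, -3.5]
grip_width: 0.0488
```

>>> arm_command(
  rows="0.6 0 0 1 0 0 0; 0.6 0 0 0 0 0 0; 0.6 0 0 0 0 0 0",
)

```text
time_s: 8.63
position: [0.5857, 0.0569, 0.0663]
tool_rot: [[0.98, 0.198, 0.002], [0.198, -0.98, 0.0], [0.002, -0.0, -1.0]]
ft_force: [-0.2, 0.0, -2.9]
grip_width: 0.0483
```

>>> arm_command(
  rows="0.6 0 0 1 0 0 0; 0.6 0 0 0 0 0 0; 0.6 0 0 0 0 0 0",
)

```text
time_s: 8.88
position: [0.5857, 0.0569, 0.0653]
tool_rot: [[0.98, 0.198, 0.002], [0.198, -0.98, 0.0], [0.002, -0.0, -1.0]]
ft_force: [-0.3, 0.1, -3.7]
grip_width: 0.0485
```

>>> arm_command(
  rows="0.6 0 0 0.5 0 0 0; 0.6 0 0 0 0 0 0; 0.6 0 0 0 0 0 0",
)

```text
time_s: 9.13
position: [0.5857, 0.0569, 0.065]
tool_rot: [[0.98, 0.198, 0.002], [0.198, -0.98, 0.0], [0.002, 0.0, -1.0]]
ft_force: [-0.2, -0.4, -0.3]
grip_width: 0.0483
```

>>> arm_command(
  rows="0.6 0 0 0.3 0 0 0; 0.4 0 0 0 0 0 0; 0.3 0 0 0 0 0 0; 0.3 0 0 0 0 0 0; 0.3 0 0 0 0 0 0",
)

```text
time_s: 9.55
position: [0.5858, 0.0568, 0.0646]
tool_rot: [[0.98, 0.198, 0.002], [0.198, -0.98, 0.0], [0.002, 0.0, -1.0]]
ft_force: [-0.5, 0.7, 0.6]
grip_width: 0.0598
```

>>> arm_command(
  rows="0.3 0 0 -10 0 0 0; 0.3 0 0 -30 0 0 0; 0.3 0 0 -30 0 0 0; 0.3 -40 0 -20 0 0 0; 0.3 -40 0 0 0 0 0",
)

```text
time_s: 9.97
position: [0.5117, 0.0412, 0.1571]
tool_rot: [[0.98, 0.199, 0.011], [0.199, -0.98, -0.001], [0.01, 0.003, -1.0]]
ft_force: [0.7, -1.0, 0.5]
grip_width: 0.0598
```

>>> arm_command(
  rows="0.7 -40 0 0 0 0 0; 1 -40 0 0 0 0 0; 1 0 0 0 0 0 0; 1 0 0 0 0 0 0",
)

```text
time_s: 10.3
position: [0.4301, 0.0256, 0.1539]
tool_rot: [[0.98, 0.197, 0.003], [0.197, -0.98, 0.0], [0.003, 0.0, -1.0]]
ft_force: [0.6, 0.4, -0.6]
grip_width: 0.0117
```

```bash
cat > pl.py <<'E'
from h import *
import sys
np.set_printoptions(suppress=True,precision=4)
st(); im=snap('top','t_%s.png'%sys.argv[1]); snap('side','s_%s.png'%sys.argv[1])
c=im[150:250,180:270,::-1]; s=cv2.imread('pics/s_%s.png'%sys.argv[1])[140:240,170:290]
cv2.imwrite('pics/c_%s.png'%sys.argv[1],np.hstack([cv2.resize(c,(396,440),interpolation=cv2.INTER_CUBIC),cv2.resize(s,(400,440),interpolation=cv2.INTER_CUBIC)]))
E
python3 pl.py a
```

```text
10.3 [0.4301 0.0256 0.1539] [[0.98, 0.197, 0.003], [0.197, -0.98, 0.0], [0.003, 0.0, -1.0]] [ 0.6  0.4 -0.6] 0.011733265871723188 [-12.4  16.1 101.1   0.   62.7  66.2]
```

View pics/c_a.png

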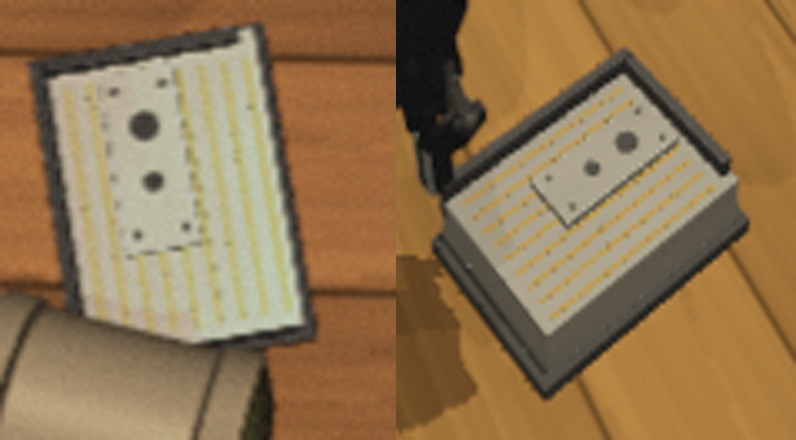

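Plate lies flat, square, clear of both stops: left gap about 30 mm, top gap a few mm. Next, closed fingers push it home.

Run:
```python
from h import *
s=plan([.5961,.0058,.12],down(-78.6),5,1,0,1)
s=plan([.5961,.0058,.0700],down(-78.6),4,1,0,1,start=s)
```

```text
1 31 10 7 0 0 0; 1 32 11 7 0 -0.1 0; 1 31 10 7 0 0 0; 1 31 10 6 0 -0.1 0; 1 31 11 7 0.1 0 0
end [0.5959 0.0053 0.1203]
1 0 0 13 0 0 0; 1 0 0 12 0 0 0; 1 0 0 13 0 0 0; 1 0 0 12 0 0 0
end [0.5959 0.0053 0.0703]
```

>>> arm_command(
  rows="1 31 10 7 0 0 0; 1 32 11 7 0 0 0; 1 31 10 7 0 0 0; 1 31 10 6 0 -0.1 0; 1 31 11 7 0 0 0",
)

```text
time_s: 10.82
position: [0.5975, 0.0058, 0.1187]
tool_rot: [[0.98, 0.199, 0.001], [0.199, -0.98, -0.0], [0.001, 0.0, -1.0]]
ft_force: [0.5, -0.0, 0.2]
grip_width: 0.0001
```

>>> arm_command(
  rows="1 0 0 13 0 0 0; 1 0 0 12 0 0 0; 1 0 0 10 0 0 0; 1 0 0 8 0 0 0; 1 0 0 0 0 0 0",
)

```text
time_s: 11.23
position: [0.5943, 0.0059, 0.0745]
tool_rot: [[0.98, 0.198, -0.002], [0.198, -0.98, 0.0], [-0.002, -0.001, -1.0]]
ft_force: [-0.1, 1.2, -0.5]
grip_width: -0.0001
```

>>> arm_command(
  rows="1 0 0 0 0 0 0; 1 0 0 0 0 0 0",
)

```text
time_s: 11.4
position: [0.5951, 0.0056, 0.0769]
tool_rot: [[0.98, 0.198, 0.001], [0.198, -0.98, -0.0], [0.001, 0.001, -1.0]]
ft_force: [0.5, 0.1, 0.4]
grip_width: 0.0003
```

>>> arm_command(
  rows="1 0 0 3 0 0 0; 1 0 0 2 0 0 0; 1 0 0 2 0 0 0; 1 0 0 0 0 0 0; 1 0 0 0 0 0 0",
)

```text
time_s: 11.82
position: [0.5946, 0.0056, 0.0691]
tool_rot: [[0.98, 0.198, -0.0], [0.198, -0.98, -0.0], [-0.0, -0.0, -1.0]]
ft_force: [-0.0, -0.1, -0.5]
grip_width: 0.0004
```

>>> arm_command(
  rows="1 0 -3 0 0 0 0; 1 0 -3 0 0 0 0; 1 0 -2 0 0 0 0; 1 0 -2 0 0 0 0; 1 0 0 0 0 0 0",
)

```text
time_s: 12.23
position: [0.5925, 0.0159, 0.0692]
tool_rot: [[0.98, 0.198, 0.0], [0.198, -0.98, 0.0], [0.0, -0.0, -1.0]]
ft_force: [1.3, 0.1, -0.8]
grip_width: 0.0003
```

>>> arm_command(
  rows="1 0 -2 0 0 0 0; 1 0 -2 0 0 0 0; 1 0 -2 0 0 0 0; 1 0 -2 0 0 0 0; 1 0 -2 0 0 0 0",
)

```text
time_s: 12.65
position: [0.5906, 0.0255, 0.0691]
tool_rot: [[0.98, 0.198, -0.0], [0.198, -0.98, 0.0], [-0.0, -0.0, -1.0]]
ft_force: [0.7, -0.1, 0.3]
grip_width: 0.0003
```

>>> arm_command(
  rows="1 0 -2 0 0 0 0; 1 0 -2 0 0 0 0; 1 0 -2 0 0 0 0; 1 0 -2 0 0 0 0; 1 0 -2 0 0 0 0",
)

```text
time_s: 13.07
position: [0.5887, 0.0351, 0.0691]
tool_rot: [[0.98, 0.198, 0.0], [0.198, -0.98, -0.0], [0.0, 0.0, -1.0]]
ft_force: [0.1, -1.1, -0.4]
grip_width: 0.0001
```

```bash
python3 pl.py b
```

```text
13.0667 [0.5887 0.0351 0.0691] [[0.98, 0.198, 0.0], [0.198, -0.98, -0.0], [0.0, 0.0, -1.0]] [ 0.1 -1.1 -0.4] 9.912352066932185e-05 [-8.1 36.  81.8 -0.  62.2 70.5]
```

View pics/c_b.png

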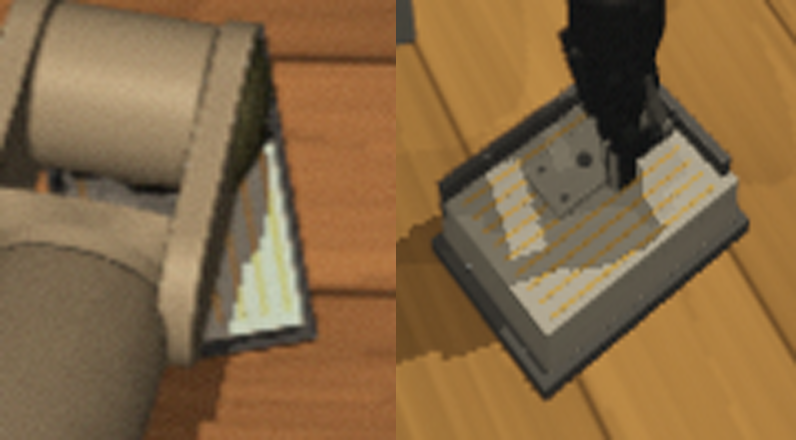

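Pushing: the plate has moved a little toward the side stop and is still square, with a gap remaining. Continuing gently.

>>> arm_command(
  rows="1 0 -2 0 0 0 0; 1 0 -2 0 0 0 0; 1 0 -2 0 0 0 0; 1 0 -2 0 0 0 0; 1 0 -2 0 0 0 0",
)

```text
time_s: 13.58
position: [0.5867, 0.045, 0.0691]
tool_rot: [[0.98, 0.198, 0.0], [0.198, -0.98, -0.0], [0.0, 0.0, -1.0]]
ft_force: [-0.2, -1.1, -0.3]
grip_width: 0.0
```

>>> arm_command(
  rows="1 0 -2 0 0 0 0; 1 0 -1 0 0 0 0; 1 0 -1 0 0 0 0; 1 0 -1 0 0 0 0; 1 0 0 0 0 0 0",
)

```text
time_s: 14.0
position: [0.5857, 0.05, 0.0691]
tool_rot: [[0.98, 0.198, -0.0], [0.198, -0.98, 0.0], [0.0, -0.0, -1.0]]
ft_force: [0.4, -0.8, -0.6]
grip_width: 0.0001
```

Run:
```python
from h import *
st();s=snap('side','s_c.png')[:,:,::-1][140:240,170:290];cv2.imwrite('pics/c_c.png',cv2.resize(s,(600,500),interpolation=cv2.INTER_CUBIC))
```

```text
14.0 [0.5857 0.05   0.0691] [[0.98, 0.198, -0.0], [0.198, -0.98, 0.0], [0.0, -0.0, -1.0]] [ 0.4 -0.8 -0.6] 5.8224705699179286e-05 [-6.7 35.9 82.2  0.  62.  71.9]
```

View pics/c_c.png

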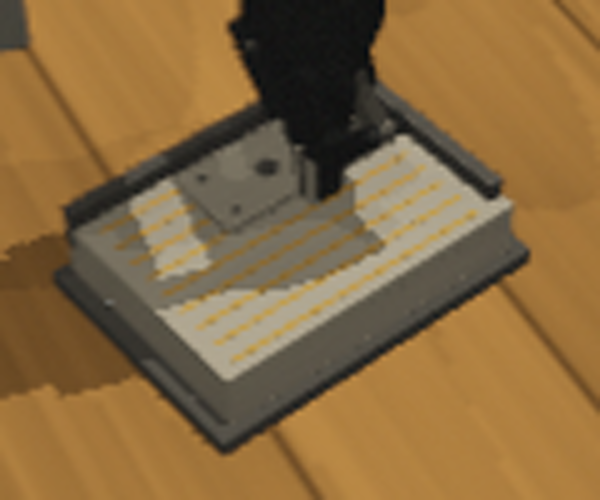

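A few mm of gap remain, so 1 mm steps with force checks.

>>> arm_command(
  rows="1 0 -1 0 0 0 0; 1 0 -1 0 0 0 0; 1 0 -1 0 0 0 0; 1 0 0 0 0 0 0",
)

```text
time_s: 14.38
position: [0.5851, 0.0529, 0.0691]
tool_rot: [[0.98, 0.198, -0.0], [0.198, -0.98, 0.0], [-0.0, -0.0, -1.0]]
ft_force: [0.7, -0.8, -0.8]
grip_width: 0.0001
```

>>> arm_command(
  rows="1 0 -1 0 0 0 0; 1 0 0 0 0 0 0",
)

```text
time_s: 14.55
position: [0.5849, 0.0538, 0.0691]
tool_rot: [[0.98, 0.198, -0.0], [0.198, -0.98, 0.0], [0.0, -0.0, -1.0]]
ft_force: [0.4, -0.8, -0.1]
grip_width: 0.0003
```

>>> arm_command(
  rows="1 0 -0.5 0 0 0 0; 1 0 0 0 0 0 0",
)

```text
time_s: 14.72
position: [0.5848, 0.0542, 0.0691]
tool_rot: [[0.98, 0.198, 0.0], [0.198, -0.98, -0.0], [0.0, 0.0, -1.0]]
ft_force: [-0.1, -0.9, -0.5]
grip_width: -0.0002
```

>>> arm_command(
  rows="1 0 -0.5 0 0 0 0; 1 0 0 0 0 0 0",
)

```text
time_s: 14.88
position: [0.5847, 0.0547, 0.0691]
tool_rot: [[0.98, 0.198, 0.0], [0.198, -0.98, -0.0], [0.0, 0.0, -1.0]]
ft_force: [0.7, -1.4, 0.6]
grip_width: 0.0003
```

>>> arm_command(
  rows="1 0 -0.5 0 0 0 0; 1 0 -0.5 0 0 0 0; 1 0 0 0 0 0 0",
)

```text
time_s: 15.13
position: [0.5845, 0.0557, 0.0691]
tool_rot: [[0.98, 0.198, 0.0], [0.198, -0.98, 0.0], [0.0, -0.0, -1.0]]
ft_force: [0.4, -0.9, 0.1]
grip_width: -0.0001
```

>>> arm_command(
  rows="1 0 -0.5 0 0 0 0; 1 0 -0.5 0 0 0 0; 1 0 0 0 0 0 0",
)

```text
time_s: 15.38
position: [0.5843, 0.0567, 0.0691]
tool_rot: [[0.98, 0.198, 0.0], [0.198, -0.98, 0.0], [0.0, -0.0, -1.0]]
ft_force: [-0.4, -1.8, -0.5]
grip_width: 0.0001
```

>>> arm_command(
  rows="1 0 -0.5 0 0 0 0; 1 0 0 0 0 0 0",
)

```text
time_s: 15.55
position: [0.5842, 0.0572, 0.0691]
tool_rot: [[0.98, 0.198, -0.0], [0.198, -0.98, 0.0], [-0.0, -0.0, -1.0]]
ft_force: [0.1, -0.9, -0.6]
grip_width: -0.0002
```

>>> arm_command(
  rows="1 0 -0.5 0 0 0 0; 1 0 0 0 0 0 0",
)

```text
time_s: 15.72
position: [0.5841, 0.0576, 0.0691]
tool_rot: [[0.98, 0.198, -0.0], [0.198, -0.98, 0.0], [-0.0, -0.0, -1.0]]
ft_force: [0.1, -0.7, -0.4]
grip_width: -0.0002
```

>>> arm_command(
  rows="1 0 -0.5 0 0 0 0; 1 0 -0.5 0 0 0 0; 1 0 0 0 0 0 0",
)

```text
time_s: 15.97
position: [0.5839, 0.0586, 0.0691]
tool_rot: [[0.98, 0.198, 0.0], [0.198, -0.98, -0.0], [0.0, 0.0, -1.0]]
ft_force: [-0.2, -2.8, 0.4]
grip_width: -0.0
```

>>> arm_command(
  rows="1 0 -0.5 0 0 0 0; 1 0 -0.5 0 0 0 0; 1 0 0 0 0 0 0",
)

```text
time_s: 16.22
position: [0.5839, 0.0588, 0.0691]
tool_rot: [[0.98, 0.198, 0.0], [0.198, -0.98, -0.001], [-0.0, 0.002, -1.0]]
ft_force: [1.1, -6.2, -0.9]
grip_width: -0.0001
```

>>> arm_command(
  rows="1 0 -0.5 0 0 0 0; 1 0 -0.5 0 0 0 0; 1 0 0 0 0 0 0",
)

```text
time_s: 16.47
position: [0.5839, 0.0589, 0.0691]
tool_rot: [[0.98, 0.198, 0.001], [0.198, -0.98, -0.003], [0.0, 0.003, -1.0]]
ft_force: [1.4, -11.2, -0.7]
grip_width: 0.0002
```

Run:
```python
from h import *
st();s=snap('side','s_d.png')[:,:,::-1][150:210,170:260];cv2.imwrite('pics/c_d.png',cv2.resize(s,(780,520),interpolation=cv2.INTER_CUBIC))
```

```text
16.4667 [0.5839 0.0589 0.0691] [[0.98, 0.198, 0.001], [0.198, -0.98, -0.003], [0.0, 0.003, -1.0]] [  1.4 -11.2  -0.7] 0.000154826035005315 [-5.7 35.8 82.3 -0.2 61.8 73. ]
```

View pics/c_d.png

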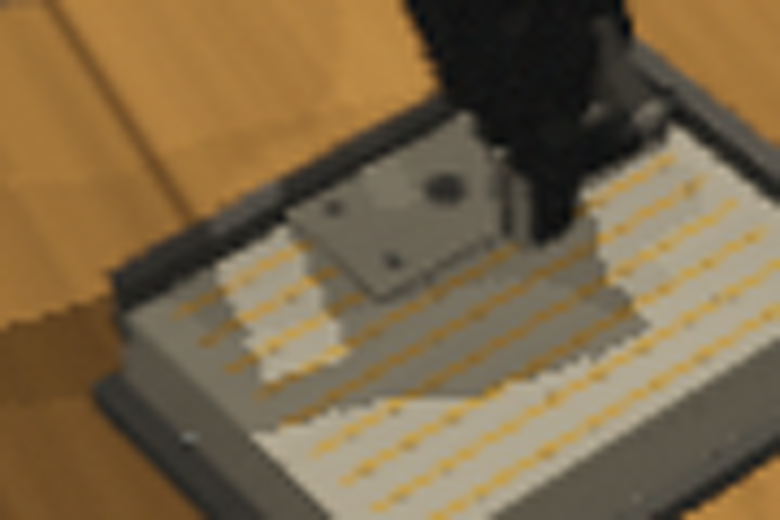

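Flush on the side stop at 11 N; the picture shows no gap along the long edge. Backing off and going round to the −x end.

>>> arm_command(
  rows="1 0 3 0 0 0 0; 1 0 10 0 0 0 0; 1 0 0 -25 0 0 0; 1 0 0 -30 0 0 0; 1 -30 0 0 0 0 0",
)

```text
time_s: 16.93
position: [0.5623, 0.0413, 0.1291]
tool_rot: [[0.98, 0.198, 0.013], [0.198, -0.98, -0.001], [0.013, 0.003, -1.0]]
ft_force: [0.1, 0.1, 0.7]
grip_width: 0.0001
```

>>> arm_command(
  rows="1 -30 -21 0 0 0 0; 1 -23 -22 0 0 0 0; 1 0 0 0 0 0 0; 1 0 0 0 0 0 0",
)

```text
time_s: 17.27
position: [0.4955, 0.074, 0.1245]
tool_rot: [[0.98, 0.199, 0.0], [0.199, -0.98, 0.0], [0.0, -0.0, -1.0]]
ft_force: [0.2, -0.7, -0.5]
grip_width: -0.0
```

Run:
```python
from h import *
st()
c,s=np.cos(np.radians(11.4)),np.sin(np.radians(11.4))
t=np.array([.5839,.0589])+.030*np.array([-s,c])-.083*np.array([c,s]); print(t)
plan([*t,.069],down(-78.6),5,1,1,1)
```

```text
17.2667 [0.4955 0.074  0.1245] [[0.98, 0.199, 0.0], [0.199, -0.98, 0.0], [0.0, -0.0, -1.0]] [ 0.2 -0.7 -0.5] -2.3493522185583114e-05 [-5.1 24.6 92.9  0.  62.5 73.4]
[0.49660777 0.07190258]
1 0.1 0.5 11.1 0 0 0; 1 0.2 0.4 11.1 0 0 0; 1 0.1 0.5 11.1 0 0 0; 1 0.2 0.4 11.1 0 0 0.1; 1 0.1 0.5 11.1 0 0 0
end [0.4966 0.0719 0.069 ]
```

>>> arm_command(
  rows="1 0 0.5 11 0 0 0; 1 0 0.5 11 0 0 0; 1 0 0.5 11 0 0 0; 1 0 0.5 11 0 0 0; 1 0 0 8 0 0 0",
)

```text
time_s: 17.68
position: [0.4975, 0.0709, 0.0711]
tool_rot: [[0.98, 0.197, -0.0], [0.197, -0.98, 0.0], [0.0, -0.0, -1.0]]
ft_force: [0.7, -0.8, 0.9]
grip_width: -0.0002
```

>>> arm_command(
  rows="1 0 0 1 0 0 0; 1 0 0 1 0 0 0; 1 0 0 0 0 0 0; 1 0 0 0 0 0 0",
)

```text
time_s: 18.02
position: [0.4971, 0.0715, 0.0706]
tool_rot: [[0.98, 0.198, 0.001], [0.198, -0.98, -0.0], [0.001, 0.0, -1.0]]
ft_force: [0.4, -0.2, -0.1]
grip_width: -0.0
```

>>> arm_command(
  rows="1 2 0 0 0 0 0; 1 2 0 0 0 0 0; 1 2 0 0 0 0 0; 1 2 0 0 0 0 0; 1 0 0 0 0 0 0",
)

```text
time_s: 18.43
position: [0.505, 0.0732, 0.0702]
tool_rot: [[0.98, 0.198, 0.001], [0.198, -0.98, -0.0], [0.001, 0.0, -1.0]]
ft_force: [0.1, -0.4, 0.4]
grip_width: -0.0004
```

>>> arm_command(
  rows="1 1 0 0 0 0 0; 1 1 0 0 0 0 0; 1 1 0 0 0 0 0; 1 0 0 0 0 0 0",
)

```text
time_s: 18.77
position: [0.5076, 0.0737, 0.0701]
tool_rot: [[0.98, 0.198, 0.0], [0.198, -0.98, -0.0], [0.0, 0.0, -1.0]]
ft_force: [0.8, 0.3, -0.4]
grip_width: 0.0001
```

>>> arm_command(
  rows="1 1 0 0.5 0 0 0; 1 1 0 0.5 0 0 0; 1 1 0 0 0 0 0; 1 0 0 0 0 0 0",
)

```text
time_s: 19.1
position: [0.5106, 0.0743, 0.0691]
tool_rot: [[0.98, 0.198, 0.0], [0.198, -0.98, 0.0], [0.0, 0.0, -1.0]]
ft_force: [0.4, 0.2, 1.1]
grip_width: -0.0
```

>>> arm_command(
  rows="1 0.5 0 0 0 0 0; 1 0.5 0 0 0 0 0; 1 0.5 0 0 0 0 0; 1 0 0 0 0 0 0",
)

```text
time_s: 19.43
position: [0.5115, 0.0746, 0.069]
tool_rot: [[0.98, 0.198, -0.001], [0.198, -0.98, -0.0], [-0.001, -0.0, -1.0]]
ft_force: [-2.0, -1.1, 1.6]
grip_width: 0.0002
```

>>> arm_command(
  rows="1 0.5 0 0 0 0 0; 1 0.5 0 0 0 0 0; 1 0 0 0 0 0 0",
)

```text
time_s: 19.68
position: [0.5128, 0.0748, 0.0691]
tool_rot: [[0.98, 0.198, -0.0], [0.198, -0.98, 0.0], [-0.0, -0.0, -1.0]]
ft_force: [-1.8, -0.1, -0.2]
grip_width: 0.0
```

>>> arm_command(
  rows="1 0.5 0 0 0 0 0; 1 0.5 0 0 0 0 0; 1 0 0 0 0 0 0",
)

```text
time_s: 19.93
position: [0.5139, 0.075, 0.0691]
tool_rot: [[0.98, 0.198, 0.0], [0.198, -0.98, 0.0], [0.0, 0.0, -1.0]]
ft_force: [-1.3, -0.5, -0.1]
grip_width: 0.0002
```

>>> arm_command(
  rows="1 0.5 0 0 0 0 0; 1 0 0 0 0 0 0",
)

```text
time_s: 20.1
position: [0.5144, 0.0751, 0.0691]
tool_rot: [[0.98, 0.198, 0.0], [0.198, -0.98, 0.0], [0.0, -0.0, -1.0]]
ft_force: [-1.8, 0.1, 0.6]
grip_width: -0.0002
```

>>> arm_command(
  rows="1 0.5 0 0 0 0 0; 1 0 0 0 0 0 0",
)

```text
time_s: 20.27
position: [0.5148, 0.0752, 0.0691]
tool_rot: [[0.98, 0.198, 0.0], [0.198, -0.98, 0.0], [0.0, -0.0, -1.0]]
ft_force: [-1.6, 0.2, 0.9]
grip_width: 0.0002
```

>>> arm_command(
  rows="1 0.5 0 0 0 0 0; 1 0 0 0 0 0 0",
)

```text
time_s: 20.43
position: [0.5154, 0.0753, 0.0691]
tool_rot: [[0.98, 0.198, 0.0], [0.198, -0.98, 0.0], [0.0, 0.0, -1.0]]
ft_force: [-1.1, -0.8, -0.5]
grip_width: 0.0003
```

>>> arm_command(
  rows="1 0.5 0 0 0 0 0; 1 0 0 0 0 0 0",
)

```text
time_s: 20.6
position: [0.5158, 0.0754, 0.0691]
tool_rot: [[0.98, 0.198, 0.0], [0.198, -0.98, 0.0], [0.0, -0.0, -1.0]]
ft_force: [-1.5, -0.9, -0.7]
grip_width: 0.0002
```

>>> arm_command(
  rows="1 0.5 0 0 0 0 0; 1 0 0 0 0 0 0",
)

```text
time_s: 20.77
position: [0.5163, 0.0755, 0.0691]
tool_rot: [[0.98, 0.198, 0.0], [0.198, -0.98, 0.0], [0.0, 0.0, -1.0]]
ft_force: [-1.7, -0.0, 0.4]
grip_width: 0.0003
```

>>> arm_command(
  rows="1 0.5 0 0 0 0 0; 1 0 0 0 0 0 0",
)

```text
time_s: 20.93
position: [0.5168, 0.0756, 0.0691]
tool_rot: [[0.98, 0.198, 0.0], [0.198, -0.98, -0.0], [0.0, 0.0, -1.0]]
ft_force: [-1.3, -0.4, 0.4]
grip_width: 0.0003
```

>>> arm_command(
  rows="1 0.5 0 0 0 0 0; 1 0 0 0 0 0 0",
)

```text
time_s: 21.1
position: [0.5173, 0.0757, 0.0691]
tool_rot: [[0.98, 0.198, 0.0], [0.198, -0.98, -0.0], [0.0, 0.0, -1.0]]
ft_force: [-1.6, -1.7, -0.5]
grip_width: -0.0003
```

>>> arm_command(
  rows="1 0.5 0 0 0 0 0; 1 0 0 0 0 0 0",
)

```text
time_s: 21.27
position: [0.5178, 0.0758, 0.0691]
tool_rot: [[0.98, 0.198, 0.0], [0.198, -0.98, -0.0], [0.0, 0.0, -1.0]]
ft_force: [-1.8, -0.5, -0.2]
grip_width: 0.0
```

>>> arm_command(
  rows="1 0.5 0 0 0 0 0; 1 0 0 0 0 0 0",
)

```text
time_s: 21.43
position: [0.518, 0.0759, 0.0691]
tool_rot: [[0.98, 0.198, -0.001], [0.198, -0.98, -0.0], [-0.001, -0.0, -1.0]]
ft_force: [-2.7, -1.3, 0.7]
grip_width: -0.0
```

>>> arm_command(
  rows="1 0.5 0 0 0 0 0; 1 0 0 0 0 0 0",
)

```text
time_s: 21.6
position: [0.5181, 0.0759, 0.069]
tool_rot: [[0.98, 0.198, -0.002], [0.198, -0.98, -0.0], [-0.002, -0.0, -1.0]]
ft_force: [-4.4, -1.9, 1.9]
grip_width: -0.0002
```

>>> arm_command(
  rows="1 0.5 0 0 0 0 0; 1 0 0 0 0 0 0",
)

```text
time_s: 21.77
position: [0.5182, 0.076, 0.0689]
tool_rot: [[0.98, 0.198, -0.003], [0.198, -0.98, -0.0], [-0.003, -0.0, -1.0]]
ft_force: [-6.2, -2.8, 3.8]
grip_width: -0.0001
```

>>> arm_command(
  rows="1 0.5 0 0 0 0 0; 1 0 0 0 0 0 0",
)

```text
time_s: 21.93
position: [0.5183, 0.076, 0.069]
tool_rot: [[0.98, 0.198, -0.004], [0.198, -0.98, -0.001], [-0.004, -0.0, -1.0]]
ft_force: [-8.7, -2.4, 4.2]
grip_width: 0.0001
```

End stop reached (9 N). Backing off and checking.

>>> arm_command(
  rows="1 -5 0 0 0 0 0; 1 -15 0 0 0 0 0; 1 -20 0 -30 0 0 0; 1 -30 0 -35 0 0 0; 1 -25 -20 -35 0 0 0",
)

```text
time_s: 22.35
position: [0.4284, 0.0744, 0.1624]
tool_rot: [[0.981, 0.196, 0.001], [0.196, -0.981, -0.0], [0.001, 0.0, -1.0]]
ft_force: [0.9, 1.2, 1.1]
grip_width: 0.0
```

>>> arm_command(
  rows="0.5 0 -35 -10 0 0 0; 0 0 -35 -10 0 0 0; 0 0 -35 0 0 0 0; 0 0 -30 0 0 0 0; 0 0 0 0 0 0 0",
)

```text
time_s: 22.77
position: [0.4013, 0.212, 0.182]
tool_rot: [[0.979, 0.202, 0.002], [0.202, -0.979, 0.002], [0.003, -0.002, -1.0]]
ft_force: [-0.1, -0.2, 0.1]
grip_width: 0.0605
```

```bash
cat > pl2.py <<'E'
from h import *
import sys
st(); k=sys.argv[1]
t=snap('top','t_%s.png'%k)[150:215,180:250,::-1]; s=snap('side','s_%s.png'%k)[145:205,175:265,::-1]
cv2.imwrite('pics/c_%s.png'%k,np.hstack([cv2.resize(t,(380,520),interpolation=cv2.INTER_CUBIC),cv2.resize(s,(420,520),interpolation=cv2.INTER_CUBIC)]))
E
python3 pl2.py e
```

```text
22.7667 [0.4013 0.212  0.182 ] [[0.979, 0.202, 0.002], [0.202, -0.979, 0.002], [0.003, -0.002, -1.0]] [-0.1 -0.2  0.1] 0.060466850625110535 [12.8 16.  95.3  0.1 68.5 91.1]
```

View pics/c_e.png

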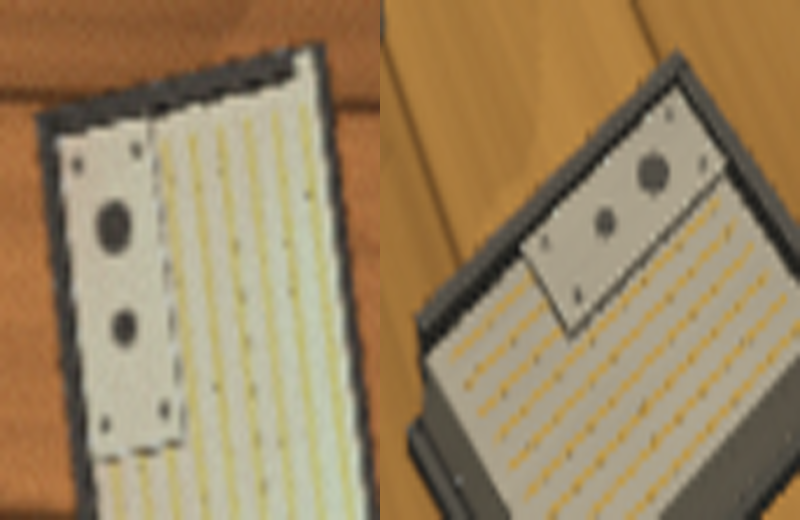

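Both edges look flush in both views. I check with numbers from the same camera: bore line against stop lines.

```bash
cat > chk.py <<'E'
from h import *
import sys
exec(open('m1.py').read().split("bt=onz")[0].replace('from h import *',''))
g=cv2.cvtColor(cv2.imread('pics/t_%s.png'%sys.argv[1]),cv2.COLOR_BGR2GRAY)
def blob(cx,cy,r):
    p=g[cy-r:cy+r+1,cx-r:cx+r+1].astype(float); w=np.clip(np.median(p[[0,-1]])-15-p,0,None); yy,xx=np.mgrid[cy-r:cy+r+1,cx-r:cx+r+1]; return [(w*xx).sum()/w.sum(),(w*yy).sum()/w.sum()]
H=[(180+113*70/380,150+228*65/520,4),(180+124*70/380,150+327*65/520,3)]
h=onz('top',[blob(int(round(x)),int(round(y)),r) for x,y,r in H],.056)[:,:2]
C=a+t[0]*da; yaw=np.radians(11.5); R=np.array([[np.cos(yaw),np.sin(yaw)],[-np.sin(yaw),np.cos(yaw)]])
print('holes rel corner (mm)',(h-C)@R.T*1000, 'angle',np.degrees(np.arctan2(*(h[0]-h[1])[::-1])))
# plate outer edges from brightness: left edge rail crossing, same detection in new image
v=g.astype(float)
L2=[]
for r in range(168,202):
    x0=int(T([372+(r-166)*2.85*26/188,0])[0])-1; c=cross(v[r,x0:x0+8],115)
    if c is not None: L2.append([x0+c,r])
P=onz('top',L2,.056)[:,:2]; q=(P-C)@R.T*1000; print('left plate edge y: ',np.polyfit(q[:,0],q[:,1],1), q[:,1].mean())
E
python3 chk.py e
python3 - <<'E'
from h import *
# same for side image: print pixel predicted for home plate corners
c,s=np.cos(np.radians(11.5)),np.sin(np.radians(11.5))
E
```

```text
54 dir 11.193745 rms 0.00038447167
33 dir -78.05357 rms 0.00062451424
corner [0.6375 0.1256]
holes rel corner (mm) [[-36.0476 -24.0287]
 [-73.1079 -23.8614]] angle 11.24133830886798
left plate edge y:  [-0.004   0.7028] 0.9046673941458201
```

Plate parallel within 0.004 rad and at the stop line; the ~1 mm offset is within the camera's bias. Now I locate the bat.

Run:
```python
from h import *
np.set_printoptions(suppress=True,precision=4)
def m(f,x0,y0,x1,y1,th):
    g=cv2.cvtColor(cv2.imread(f),cv2.COLOR_BGR2GRAY)[y0:y1,x0:x1]
    k=cv2.connectedComponentsWithStats((g<th).astype(np.uint8))
    for i in range(1,k[0]):
        if k[2][i][4]>8: print(f,k[2][i]+[x0,y0,0,0,0],k[3][i]+[x0,y0])
    return g
m('pics/top0.png',80,222,112,252,28)
m('pics/side0.png',128,98,156,142,35)
yaw=np.radians(-11.5); X=np.array([np.cos(yaw),np.sin(yaw),0]);c=np.array([.462,.353,.055])
for d in (61,83.5,88,106): 
    P=c+d/1000*(-np.sin(.4)*X+np.cos(.4)*np.array([0,0,1])); print(d,P,proj('top',P),proj('side',P))
```

```text
pics/top0.png [ 85 232  22  16 186] [ 95.1344 237.7527]
pics/side0.png [135 105  11  16  93] [140.2473 112.5806]
pics/side0.png [134 134   3   3   9] [135. 135.]
61 [0.4387 0.3577 0.1112] [[ 98.9548 234.0765]] [[143.6623 118.4032]]
83.5 [0.4301 0.3595 0.1319] [[ 94.8429 237.3281]] [[139.5848 113.3803]]
88 [0.4284 0.3598 0.1361] [[ 94.0005 237.9945]] [[138.7582 112.3614]]
106 [0.4216 0.3612 0.1526] [[ 90.5615 240.716 ]] [[135.414  108.2369]]
```

Run:
```python
from h import *
np.set_printoptions(suppress=True,precision=4)
print(two([95.0,237.4],[140.25,112.6]))
yaw=-11.5;r=np.radians(yaw);X=np.array([np.cos(r),np.sin(r),0]);Z=np.array([0,0,1.])
ax=-np.sin(.4)*X+np.cos(.4)*Z
p=two([95.0,237.4],[140.25,112.6])[0]; g=p+.0045*ax; print('grip',g,'pivot',g-.088*ax)
# tool: y along hinge (yaw+90 ) ; choose current-nearest; z=-ax
o=readout.observe();
for sgn in (1,-1):
    y=sgn*np.array([-np.sin(r),np.cos(r),0]); z=-ax; R=np.c_[np.cross(y,z),y,z]
    print(sgn,np.round(R,3).tolist(),np.degrees((Ro.from_matrix(o['tool_rot']).inv()*Ro.from_matrix(R)).as_rotvec()))
```

```text
(array([0.4311, 0.3568, 0.1361]), np.float64(0.00205578081834021))
grip [0.4293 0.3572 0.1403] pivot [0.4629 0.3503 0.0592]
1 [[-0.903, 0.199, 0.382], [0.184, 0.98, -0.078], [-0.389, 0.0, -0.921]] [ -31.1288   -6.4024 -154.1791]
-1 [[0.903, -0.199, 0.382], [-0.184, -0.98, -0.078], [0.389, -0.0, -0.921]] [-4.6316 22.5188 22.7342]
```

```bash
cat > tg.py <<'E'
from h import *
pv=np.array([.4625,.351,.055]); r=np.radians(-11.5);X=np.array([np.cos(r),np.sin(r),0]);Z=np.array([0,0,1.])
def pose(d,th):  # th from vertical toward +x
    ax=np.sin(th)*X+np.cos(th)*Z; y=-np.array([-np.sin(r),np.cos(r),0]); z=-ax
    return pv+d*ax,np.c_[np.cross(y,z),y,z]
E
python3 - <<'E'
from tg import *
s=plan(*pose(.175,-.4),8,0,0,1)
s=plan(*pose(.088,-.4),5,0,0,1,start=s)
E
```

```text
0 3 -19 -4 -0.6 2.8 2.8; 0 2 -20 -5 -0.6 2.8 2.9; 0 2 -19 -4 -0.5 2.8 2.8; 0 1 -19 -5 -0.6 2.9 2.9; 0 0 -20 -4 -0.6 2.8 2.8
0 0 -19 -5 -0.6 2.8 2.9; 0 -2 -19 -6 -0.6 2.8 2.8; 0 -2 -19 -5 -0.5 2.8 2.8
end [0.3954 0.3643 0.2159]
0 0 0 17 0 0 0; 0 0 0 18 0 0 0; 0 0 0 17 0 0 0; 0 0 0 17 0 0 0; 0 0 0 18 0 0 0
end [0.4286 0.3576 0.1358]
```

>>> arm_command(
  rows="0 3 -19 -4 -0.6 2.8 2.8; 0 2 -20 -5 -0.6 2.8 2.9; 0 2 -19 -4 -0.5 2.8 2.8; 0 1 -19 -5 -0.6 2.9 2.9; 0 0 -20 -4 -0.6 2.8 2.8",
)

```text
time_s: 23.28
position: [0.3992, 0.3055, 0.2032]
tool_rot: [[0.967, -0.057, 0.25], [-0.05, -0.998, -0.032], [0.251, 0.018, -0.968]]
ft_force: [-0.4, 0.0, 0.1]
grip_width: 0.0853
```

>>> arm_command(
  rows="0 0 -19 -5 -0.6 2.8 2.9; 0 -2 -19 -6 -0.6 2.8 2.8; 0 -2 -19 -5 -0.5 2.8 2.8; 0 0 0 0 0 0 0; 0 0 0 0 0 0 0",
)

```text
time_s: 23.7
position: [0.396, 0.3634, 0.2154]
tool_rot: [[0.903, -0.199, 0.379], [-0.183, -0.98, -0.078], [0.387, 0.001, -0.922]]
ft_force: [0.5, -0.9, 0.6]
grip_width: 0.0854
```

Run:
```python
from tg import *
st(); s=plan(*pose(.088,-.4),6,0,1,1)
snap('side','s_f.png')
```

```text
23.7 [0.396  0.3634 0.2154] [[0.903, -0.199, 0.379], [-0.183, -0.98, -0.078], [0.387, 0.001, -0.922]] [ 0.5 -0.9  0.6] 0.0854047475960927 [ 37.5  18.5  88.8 -20.   59.  147.3]
0 0 -0.2 14.4 0 0 0; 0 0 -0.2 14.3 0 0 0; 0 0 -0.2 14.4 0 0.1 0; 0 0 -0.2 14.3 0 0 0; 0 0 -0.2 14.4 0 0 0
0 -0.1 -0.2 14.3 0.1 0 0
end [0.4289 0.3579 0.1361]
```

>>> arm_command(
  rows="0 0 0 14 0 0 0; 0 0 0 14 0 0 0; 0 0 0 14 0 0 0; 0 0 -1 15 0 0.1 0; 0 0 0 15 0 0 0",
)

```text
time_s: 24.17
position: [0.4245, 0.3572, 0.1487]
tool_rot: [[0.902, -0.202, 0.381], [-0.186, -0.979, -0.079], [0.389, 0.001, -0.921]]
ft_force: [0.1, -0.6, 0.1]
grip_width: 0.0853
```

>>> arm_command(
  rows="0 0 0 10 0 0 0; 0 0 0 4 0 0 0; 0.2 0 0 0 0 0 0; 0.3 0 0 0 0 0 0",
  squeeze=60,
)

```text
time_s: 24.5
position: [0.429, 0.3574, 0.1368]
tool_rot: [[0.902, -0.201, 0.382], [-0.185, -0.979, -0.079], [0.39, 0.0, -0.921]]
ft_force: [0.5, 0.2, -0.1]
grip_width: 0.0639
```

Run:
```python
from tg import *
st(); s=plan(*pose(.088,-.4),2,0.3,1,1)
a=snap('side','s_g.png')[85:155,110:190,::-1]; b=snap('top','t_g.png')[200:270,60:140,::-1]
f=lambda x:cv2.resize(x,(400,350),interpolation=cv2.INTER_CUBIC)
cv2.imwrite('pics/c_g.png',np.hstack([f(a),f(b)]))
```

```text
24.5 [0.429  0.3574 0.1368] [[0.902, -0.201, 0.382], [-0.185, -0.979, -0.079], [0.39, 0.0, -0.921]] [ 0.5  0.2 -0.1] 0.06385028785606646 [ 34.7  25.5  92.7 -22.4  47.7 149.4]
0.3 -0.2 -0.2 0.3 0 0 -0.1; 0.3 -0.3 -0.2 0.4 0.1 0 0
end [0.4289 0.3579 0.136 ]
```

View pics/c_g.png

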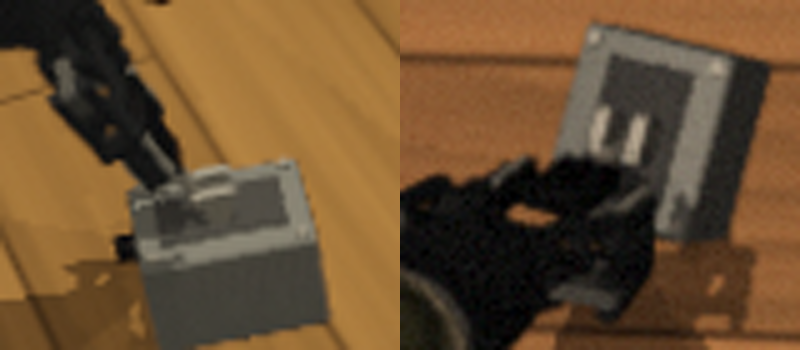

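The paddle sits between the fingers. That was my last view, so from here I rely on force, width and numeric checks. Gripping.

>>> arm_command(
  rows="0.5 0 0 0 0 0 0; 0.7 0 0 0 0 0 0; 0.7 0 0 0 0 0 0; 0.7 0 0 0 0 0 0; 0.7 0 0 0 0 0 0",
  squeeze=60,
)

```text
time_s: 25.02
position: [0.4299, 0.3609, 0.1385]
tool_rot: [[0.9, -0.199, 0.387], [-0.186, -0.98, -0.071], [0.393, -0.008, -0.919]]
ft_force: [-1.0, 13.3, 4.2]
grip_width: 0.033
```

>>> arm_command(
  rows="0.8 0 0 -2 0 0 0; 0.8 0 0 -2 0 0 0; 0.8 0 0 -2 0 0 0; 0.8 0 0 0 0 0 0",
)

```text
time_s: 25.35
position: [0.4278, 0.3611, 0.1431]
tool_rot: [[0.901, -0.199, 0.386], [-0.186, -0.98, -0.071], [0.393, -0.007, -0.92]]
ft_force: [7.5, 13.5, -6.8]
grip_width: 0.0335
```

Gripped (33 mm); the bat follows (about 5 mm drawn, about 8 N). I relieve the sideways load and draw to 10–11 mm.

>>> arm_command(
  rows="0.8 0 -1.5 -1 0 0 0; 0.8 0 -1.5 -2 0 0 0; 0.8 0 0 -2 0 0 0; 0.8 0 0 0 0 0 0; 0.8 0 0 0 0 0 0",
)

```text
time_s: 25.77
position: [0.4261, 0.3624, 0.1467]
tool_rot: [[0.902, -0.2, 0.384], [-0.185, -0.98, -0.077], [0.391, -0.002, -0.92]]
ft_force: [7.5, 3.5, -8.8]
grip_width: 0.0334
```

Run:
```python
from tg import *
o=readout.observe();st(); R=np.array(o['tool_rot']);f=np.array(o['ft_force'])
print('force in tool',R.T@f,'disp along axis from grip',-R[:,2]@(np.array(o['position'])-[.4299,.3609,.1385])*1000)
```

```text
25.7667 [0.4261 0.3624 0.1467] [[0.902, -0.2, 0.384], [-0.185, -0.98, -0.077], [0.391, -0.002, -0.92]] [ 7.5  3.5 -8.8] 0.033367198169192924 [ 35.3  24.8  91.9 -22.1  49.2 149.4]
force in tool [ 2.68023771 -4.93526051 10.65757885] disp along axis from grip 9.144109519787683
```

>>> arm_command(
  rows="0.8 0 0 -0.5 0 0 0; 0.8 3.9 0 0.1 0 -2.25 0; 0.8 3.9 0 0.1 0 -2.25 0; 0.8 3.9 0 0.1 0 -2.25 0; 0.8 0 0 0 0 0 0",
)

```text
time_s: 26.18
position: [0.437, 0.3603, 0.1507]
tool_rot: [[0.941, -0.201, 0.272], [-0.194, -0.979, -0.053], [0.277, -0.003, -0.961]]
ft_force: [3.6, 7.8, -11.1]
grip_width: 0.0334
```

```bash
cat > f.py <<'E'
from tg import *
o=readout.observe();st(); R=np.array(o['tool_rot']);f=np.array(o['ft_force']);d=np.array(o['position'])-pv
print('force in tool',R.T@f,'radius',np.hypot(d@X,d[2]),'swing',np.arctan2(d@X,d[2])+.4,'tool',np.arctan2(-R[:,2]@X,-R[2,2])+.4)
E
python3 f.py
```

```text
26.1833 [0.437  0.3603 0.1507] [[0.941, -0.201, 0.272], [-0.194, -0.979, -0.053], [0.277, -0.003, -0.961]] [  3.6   7.8 -11.1] 0.033371814700445125 [ 32.2  25.5  87.7 -13.3  55.7 140.3]
force in tool [-1.16310216 -8.35043444 11.25815787] radius 0.0993980712356459 swing 0.1264707634834818 tool 0.11954183604338942
```

Swinging freely (−1 N tangential, 11 N axial), so I continue.

>>> arm_command(
  rows="0.8 5.2 0 0.1 0 -3 0; 0.8 5.2 0 0.1 0 -3 0; 0.8 5.2 0 0.2 0 -3 0; 0.8 0 0 0 0 0 0",
)

```text
time_s: 26.52
position: [0.452, 0.3571, 0.1534]
tool_rot: [[0.972, -0.202, 0.119], [-0.201, -0.979, -0.022], [0.121, -0.002, -0.993]]
ft_force: [1.9, 9.4, -10.5]
grip_width: 0.0329
```

```bash
python3 f.py
```

```text
26.5167 [0.452  0.3571 0.1534] [[0.972, -0.202, 0.119], [-0.201, -0.979, -0.022], [0.121, -0.002, -0.993]] [  1.9   9.4 -10.5] 0.03287131429114844 [ 28.4  27.6  81.9  -4.8  65.1 131.9]
force in tool [-1.3262571  -9.56997925 10.48778604] radius 0.09903042481574831 swing 0.2839526968869201 tool 0.27821087122448485
```

>>> arm_command(
  rows="0.8 5.2 -0.5 0 0 -3 0; 0.8 5.2 -0.5 0.1 0 -3 0; 0.8 5.2 -0.5 0.1 0 -3 0; 0.8 0 0 0 0 0 0",
)

```text
time_s: 26.85
position: [0.4669, 0.3546, 0.1534]
tool_rot: [[0.979, -0.202, -0.036], [-0.202, -0.979, 0.007], [-0.037, 0.001, -0.999]]
ft_force: [-0.9, 4.8, -10.4]
grip_width: 0.0332
```

```bash
python3 f.py
```

```text
26.85 [0.4669 0.3546 0.1534] [[0.979, -0.202, -0.036], [-0.202, -0.979, 0.007], [-0.037, 0.001, -0.999]] [ -0.9   4.8 -10.4] 0.03317563298042912 [ 25.1  30.6  75.9   1.3  75.2 126.5]
force in tool [-1.45252739 -4.57672559 10.40851437] radius 0.09848889333672527 swing 0.4362161769736759 tool 0.4365837276935802
```

>>> arm_command(
  rows="0.8 5.2 -0.3 0 0 -3 0; 0.8 5.2 -0.3 0.1 0 -3 0; 0.8 5.2 -0.3 0.1 0 -3 0; 0.8 0 0 0 0 0 0",
)

```text
time_s: 27.18
position: [0.4817, 0.352, 0.1516]
tool_rot: [[0.961, -0.202, -0.188], [-0.199, -0.979, 0.037], [-0.192, 0.002, -0.981]]
ft_force: [-2.8, 1.6, -9.5]
grip_width: 0.0332
```

```bash
python3 f.py
```

```text
27.1833 [0.4817 0.352  0.1516] [[0.961, -0.202, -0.188], [-0.199, -0.979, 0.037], [-0.192, 0.002, -0.981]] [-2.8  1.6 -9.5] 0.03317855450584651 [ 22.3  34.3  69.9   6.1  85.1 123. ]
force in tool [-1.17522821 -1.02073569  9.92875059] radius 0.09837258547804276 swing 0.5898505419702826 tool 0.5929445392116462
```

>>> arm_command(
  rows="0.8 5.2 0 0 0 -3 0; 0.8 5.2 0 0 0 -3 0; 0.8 5.2 0 0.1 0 -3 0; 0.8 0 0 0 0 0 0",
)

```text
time_s: 27.52
position: [0.4961, 0.3491, 0.1478]
tool_rot: [[0.92, -0.202, -0.335], [-0.19, -0.979, 0.067], [-0.342, 0.002, -0.94]]
ft_force: [-2.8, 1.9, -10.3]
grip_width: 0.0332
```

```bash
python3 f.py
```

```text
27.5167 [0.4961 0.3491 0.1478] [[0.92, -0.202, -0.335], [-0.19, -0.979, 0.067], [-0.342, 0.002, -0.94]] [ -2.8   1.9 -10.3] 0.03317042578329753 [ 19.8  38.6  63.8  10.2  94.8 120.8]
force in tool [ 0.59983019 -1.30289278 10.77529199] radius 0.09858848995909833 swing 0.7450707473439058 tool 0.7489203392419979
```

>>> arm_command(
  rows="0.8 2.6 0 0 0 -1.5 0; 0.8 1.7 0 0 0 -1 0; 0.8 0 0 0 0 0 0; 0.8 0 0 0 0 0 0",
)

```text
time_s: 27.85
position: [0.4998, 0.3485, 0.1477]
tool_rot: [[0.906, -0.201, -0.372], [-0.186, -0.98, 0.074], [-0.379, 0.002, -0.925]]
ft_force: [-0.5, -2.9, -11.5]
grip_width: 0.0331
```

```bash
python3 f.py
```

```text
27.85 [0.4998 0.3485 0.1477] [[0.906, -0.201, -0.372], [-0.186, -0.98, 0.074], [-0.379, 0.002, -0.925]] [ -0.5  -2.9 -11.5] 0.033061609924832445 [ 19.3  39.7  62.2  11.2  97.4 120.4]
force in tool [ 4.40040492  2.94308365 10.62149883] radius 0.09986948221401362 swing 0.7799029002802516 tool 0.7885666861636427
```

Over at about 0.78. I let it in along its axis while still holding.

>>> arm_command(
  rows="0.8 0 0 2.5 0 0 0; 0.8 0 0 2.5 0 0 0; 0.8 0 0 2.5 0 0 0; 0.8 0 0 2 0 0 0; 0.8 0 0 0 0 0 0",
)

```text
time_s: 28.27
position: [0.4964, 0.3492, 0.1392]
tool_rot: [[0.906, -0.201, -0.373], [-0.186, -0.98, 0.075], [-0.38, 0.001, -0.925]]
ft_force: [-3.1, -4.3, -6.6]
grip_width: 0.0329
```

```bash
python3 f.py
```

```text
28.2667 [0.4964 0.3492 0.1392] [[0.906, -0.201, -0.373], [-0.186, -0.98, 0.075], [-0.38, 0.001, -0.925]] [-3.1 -4.3 -6.6] 0.032886545326344406 [ 19.4  39.9  63.3  11.3  96.1 120.3]
force in tool [0.45808906 4.84880049 6.91099994] radius 0.09063715408134802 swing 0.7798437693210423 tool 0.7900377244577794
```

>>> arm_command(
  rows="0.8 0 0 1.5 0 0 0; 0.8 0 0 1 0 0 0; 0.8 0 0 0 0 0 0; 0.5 0 0 0 0 0 0; 0.2 0 0 0 0 0 0",
)

```text
time_s: 28.68
position: [0.4967, 0.3502, 0.1382]
tool_rot: [[0.907, -0.201, -0.369], [-0.185, -0.98, 0.079], [-0.377, -0.003, -0.926]]
ft_force: [0.2, 0.3, 0.4]
grip_width: 0.0535
```

>>> arm_command(
  rows="0 0 0 0 0 0 0; 0 0 0 0 0 0 0; 0 0 0 -15 0 0 0; 0 0 0 -25 0 0 0; 0 0 0 -30 0 0 0",
)

```text
time_s: 29.1
position: [0.5216, 0.3444, 0.2017]
tool_rot: [[0.905, -0.2, -0.375], [-0.186, -0.98, 0.075], [-0.382, 0.001, -0.924]]
ft_force: [-0.4, 0.7, -0.0]
grip_width: 0.0855
```

>>> arm_command(
  rows="0 -30 0 -30 0 0 0; 0 -40 0 -10 0 5 0; 0 -40 0 0 0 5 0; 0 -40 0 0 0 5 0; 0 -40 0 0 0 5 0",
)

```text
time_s: 29.52
position: [0.358, 0.3778, 0.2919]
tool_rot: [[0.979, -0.201, -0.033], [-0.201, -0.979, 0.01], [-0.034, -0.003, -0.999]]
ft_force: [-0.2, 1.7, 1.1]
grip_width: 0.0852
```

```bash
cat > m2.py <<'E'
from tg import *
np.set_printoptions(suppress=True,precision=2)
st(); snap('top','t_h.png'); snap('side','s_h.png')
def m(f,x0,y0,x1,y1,th):
    g=cv2.cvtColor(cv2.imread(f),cv2.COLOR_BGR2GRAY)[y0:y1,x0:x1]
    k=cv2.connectedComponentsWithStats((g<th).astype(np.uint8))
    for i in range(1,k[0]):
        if k[2][i][4]>8: print(f,k[2][i]+[x0,y0,0,0,0],k[3][i]+[x0,y0])
m('pics/t_h.png',75,195,130,255,28); m('pics/s_h.png',128,80,180,142,35)
for th in (-.4,.28,.4): print(th,proj('top',pose(.0835,th)[0]),proj('side',pose(.0835,th)[0]))
E
python3 m2.py; python3 chk.py h
```

```text
29.5167 [0.36 0.38 0.29] [[0.979, -0.201, -0.033], [-0.201, -0.979, 0.01], [-0.034, -0.003, -0.999]] [-0.2  1.7  1.1] 0.08522586833483065 [ 32.8  17.6  73.6   1.5  90.1 134.4]
pics/t_h.png [ 93 208  18  13 144] [101.41 213.94]
pics/t_h.png [ 96 245   6   3  14] [ 98.64 246.  ]
pics/s_h.png [135  80  20   6  63] [143.86  81.46]
pics/s_h.png [158 101   8  17  95] [161.2  108.74]
pics/s_h.png [134 134   3   3   9] [135. 135.]
-0.4 [[ 95.58 237.16]] [[139.95 113.67]]
0.28 [[100.42 216.81]] [[158.12 109.37]]
0.4 [[101.85 213.43]] [[161.38 109.72]]
54 dir 11.193745 rms 0.00038447167
33 dir -78.05357 rms 0.00062451424
corner [0.6375 0.1256]
holes rel corner (mm) [[-36.015  -24.0693]
 [-73.1283 -23.8456]] angle 11.154676269998166
left plate edge y:  [-0.0044  0.6279] 0.8544167266296425
```

Bat sits at the "on" lean in both views and fully in, with the same 1 px bias as before the flip. The plate has not moved. Handing in.

```bash
python3 -c "
from rig import env
print(env.close_job())"
```

```text
the job is handed in; nothing more can be done
None
```

I laid the plate on the chuck and pushed it home with closed fingers. I then drew the toggle out, swung it over, let it back into its lock, and handed the job in at about 29.5 s. No verdict came back.

**Plate:** I let go of it about 30 mm off the side stop, then pushed it gently against the side stop (about 11 N) and the end stop (about 9 N). The last image check puts it parallel to the side stop within about 0.005 rad, unmoved by the toggle work. That measurement reads about 1 mm past the side stop line, which I put down to camera bias. I judge flushness at the end stop by the contact force and an earlier picture, not by a measurement.

**Toggle:** The bat came out about 10–11 mm by the pull force and swung with only a few newtons of resistance. Seen in both cameras, its paddle sits within about 1 px of where it should be for "on" and fully in. When I first gripped it, the bat was about 3.5 mm to the side of where I expected (13 N sideways), so I shifted the gripper to ease that.

**Bystanders:** I planned the arm's path clear of the gear, jar, spool and wrench and felt no unexpected force, but I did not measure them again at the end. I had used all 12 picture views, so the final checks were numeric only.

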